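Load a batch of steel slugs into a carousel autosampler and start its purge

ROBOT

A 6-joint arm with a two-finger parallel gripper is mounted at the origin on the work surface. World frame = base frame: x ahead of the robot, y to its left, z up, the work surface at z = 0. Lengths are in m, angles in rad, forces in N, time in s.
With the tool pointing down it reaches from about 0.275 to 0.85 m from the base axis. Payload 5.2 kg.
Tool frame: the origin (TCP) lies on the centre line of the jaws, within the pads' length; the fingertips stand 14 mm ahead of it and the grasp point (between the pads) lies 5 mm behind it; z points along the fingers, y is the direction in which the jaws open and shut (so a half turn about z gives the same grasp; the last joint's range is limited). The gripper opens to 85 mm and grips with 20 to 120 N. Pads are 22 mm wide; open, the fingers measure 114 mm over their backs; the gripper's body (76 mm by 85 mm) begins 54 mm behind the grasp point. The pads swing forward as they close: fully open they stand 13 mm farther back than shut.
Start: joints at [-1.511, 0.259, 1.535, -0, 1.348, -0.203], TCP at [0.143, -0.531, 0.245] pointing down, gripper open.
Joint ranges: [-3.14, 3.14], [-0.91, 2.08], [0.19, 2.58], [-1.22, 4.36], [0.22, 2.71], [-3.12, 3.12]. Speed limits (rad/s): [2.57, 2.57, 3.14, 3.14, 3.14, 3.14].

INTERFACE

Orientations are given as [roll, pitch, yaw] about the fixed x, y, z axes, in that order (R = Rz(yaw) Ry(pitch) Rx(roll)).
In Python, from cell import monitor, viewer, workorder, spotter gives the robot as it stands.
- The arm moves only by the shell command python3 -m handwheel 'ROWS' [FORCE]. ROWS is JSON, a list of rows, each an object of numbers: "x", "y", "z": the shift along the tool's x, y, z in cm; "yaw": the turn about the tool's z in rad; "gripper": the finger opening in cm, from 0 to 8.54. A call has 1 to 5 rows; each row shifts and turns the commanded pose from where the row before left it, along the tool's axes as they then stand; what a row does not reach is not made up. A row lasts 1/8 s, in which the tool goes at most 62.5 mm and 10.7 degrees, less where a joint would pass 70% of its speed; a pose out of reach is approached as far as the arm can. A call is refused whole if a number of a shift passes 6.25 or a number of a turn 0.188, either way. A call with a gripper value outside its range is refused whole. The fingers move at their own pace and stop on an object; FORCE is the grip in N (left out, the last holds). Time passes only in rows, so rows that do not move let the fingers close. It gives the time, the measured TCP pose, the force and the opening at its end, in the units of the state.
- monitor.get_obs(): the state, without advancing time (a new reading comes with each control period).
- viewer.grab_frame(name): name is "scene" or "side" or "wrist"; returns the picture (480x640x3 uint8, blue, green, red); there is no depth.
- viewer.get_calibration(name): a dict with "intrinsics" (3x3 intrinsics, pixels), "dist" ([k1, k2, p1, p2, k3] as OpenCV has them; the pictures are not rectified), "origin" and "attitude" of the camera in the world. Camera axes: x right, y up, looking along -z (the intrinsics and any distortion apply to the point x, -y, -z); pixel columns grow to the right and rows downward; lengths in m; the calibration is good to about 2 mm. A picture is of the moment at which its call begins: read the wrist's pose just before it. get_calibration takes no time and is no camera call; for the wrist camera it gives the pose at the moment of the call.
- workorder.close_job(): hands the job in, once; it reports no verdict.
Trained networks look in the newest picture that a camera, given by its name, has taken for a name from the list of things; names that differ only in an ending like _2 or _b are one class to them, and where a whole thing is asked for, a point or a joint stands for the part that bears it (a point fixed in the world has none). Each returns a list of dicts, best first, with "score" (0 to 1); they miss things now and then, are a little off and sometimes report something else, mostly with a low value. They report only what shows in the picture. A call takes as long as a camera call. They do not tell look-alikes from the thing itself.
- spotter.silhouettes(camera, target): "pixels" (480x640 bool, what is visible of it) and "extent" ([centre column, centre row, width, height] as shares, 0 to 1, of the picture: columns of its width, rows of its height, round what is visible of it).
- spotter.pinpoint(camera, target): "centre" ([row, column] as shares, 0 to 1, of the picture: columns of its width, rows of its height: a listed point, or the origin of a listed thing).
The state is a dict: "clock": time; "joints": joint angles; "joint_vel": joint speeds; "joint_efforts": joint torques, N m; "position": TCP position; "eef_rot": TCP orientation; "ft_force": force on the tool from outside, world axes, zero at the start; "wrist_torque": the same for the moment, N m; "grip_width": finger opening in m.
Only numpy, scipy, OpenCV 4.12 (cv2) and the standard library are available. Lean on these libraries where they do the work, as an engineer would, in place of code of your own. Each camera call takes 0.05 s, during which the arm holds its last target. There are 200 camera calls.

TASK

Turn the autosampler's carousel by its finger bar until the green sector is centred in the loading port, then use the tongs (never the fingers, so the samples stay clean) to move every steel slug from the dish into its own pocket of the green sector. Then turn the carousel until the white blank sector is centred in the port, and after that turn the purge flow knob until its pointer stands at the red tab. Finish with the tongs standing fully home in their blue stand, and leave the jar, spanner, spare carousel and vial rack where they are.

Things in the scene. Friction and masses are not known exactly. Their poses are not given: they have to be found in the camera images.
- hub_grip (a point): Point on the carousel's vertical axis in its aluminium finger bar, 127 mm above the bench. Bar: 50 mm long (y axis, +y towards the green sector), 14 mm thick (x axis), 105 to 141 mm above the bench, on a round black skirt of 68 mm diameter. Dots on the skirt (green, white, 3 grey) show at what angles the coloured sectors lie below.
- carousel (a joint): Angle of the carousel, a horizontal wheel of five 72 degree sectors under the cover, seen only through the port: rad, counterclockwise from above positive, no stops. 0 (or whole turns) puts the green sector in the middle of the port, 1.257 the white blank sector; the three grey ones are not for this batch. Light friction (0.06 N m); it stays where it is left.
- port (a point): Centre of the loading port, the 104 mm (x) by 54 mm (y, radially out) window in the autosampler's grey cover, 86 mm from the carousel axis; given at the pocket floors, 74 mm above the bench, 24 mm below the cover's top. The autosampler is a fixed black box, 260 x 270 mm, centred on the carousel axis, with a white gas panel block, 112 mm wide, 92 mm high, on its -y side.
- green_sector (a point): Middle of the green sector of the carousel, 86 mm from the axis, level with its pocket floors; z up. It has four open-topped pockets side by side. It is in the middle of the port when it coincides with the port point.
- blank_sector (a point): Middle of the white blank sector (a plain closed raised plate, no pockets), 86 mm from the carousel axis; next to the green sector. With it in the middle of the port the port is closed.
- pocket1 (a point): Middle of a pocket's floor in the green sector, 86 mm from the carousel axis. Open-topped and fan-shaped: 28 mm long radially, 18 mm wide at the inner end, 26 mm at the outer; walls 5 mm high, 3 mm thick between neighbours. Takes one slug. Neighbours are 17 degrees apart.
- pocket2 (a point): Middle of a pocket's floor in the green sector, 86 mm from the carousel axis. Open-topped and fan-shaped: 28 mm long radially, 18 mm wide at the inner end, 26 mm at the outer; walls 5 mm high, 3 mm thick between neighbours. Takes one slug. Neighbours are 17 degrees apart.
- pocket3 (a point): Middle of a pocket's floor in the green sector, 86 mm from the carousel axis. Open-topped and fan-shaped: 28 mm long radially, 18 mm wide at the inner end, 26 mm at the outer; walls 5 mm high, 3 mm thick between neighbours. Takes one slug. Neighbours are 17 degrees apart.
- pocket4 (a point): Middle of a pocket's floor in the green sector, 86 mm from the carousel axis. Open-topped and fan-shaped: 28 mm long radially, 18 mm wide at the inner end, 26 mm at the outer; walls 5 mm high, 3 mm thick between neighbours. Takes one slug. Neighbours are 17 degrees apart.
- tongs_grip (a point): Point between the tongs' two black rubber grip pads, 58 mm above the tips; z up along the tongs, y the squeezing direction. Pads: 12 mm wide, from 18 mm below to 16 mm above it, 52 mm apart over their outsides at rest, when the tips are 34 mm apart inside. Squeezing the pads closes the tips by as much (width over pads = tip gap + 18 mm), down to 28 mm over the pads.
- tongs: Spring tongs, 90 mm tall, 60 g, standing tips down in the blue stand; origin between the tips. Two steel blades (10 mm wide, 4 mm thick) slide under a black cross-head (14 x 26 x 12 mm, top 90 mm above the tips); springs push each out with 2 to 3.8 N, so held at 42 mm over the pads they stay in the grip, tips 24 mm open. With a slug in the tips the pads measure 33 mm.
- tongs_home (a point): Where tongs_grip is when the tongs are fully home, 64 mm above the bench. The stand is a fixed blue block, 60 x 90 x 34 mm high, with a slot in its top, 14.5 mm (x here) by 47 mm (y here), 28 mm deep, with a 4 mm lead-in; the tips rest on its floor, 6 mm above the bench. The tongs' y lies along this y, either way round.
- dish: Loose round aluminium sample dish, 124 mm across, floor 4 mm thick, rim 9 mm above the bench (5 mm above the floor); origin at its centre on the bench. It holds the slugs at the start.
- slug1_center (a point): Centre of a dark steel sample slug: a short cylinder, 15 mm in diameter, 12 mm tall, 17 g, standing on end in the dish. Two to four of the slugs are there.
- slug2_center (a point): Centre of a dark steel sample slug: a short cylinder, 15 mm in diameter, 12 mm tall, 17 g, standing on end in the dish. Two to four of the slugs are there.
- slug3_center (a point): Centre of a dark steel sample slug: a short cylinder, 15 mm in diameter, 12 mm tall, 17 g, standing on end in the dish. Two to four of the slugs are there.
- slug4_center (a point): Centre of a dark steel sample slug: a short cylinder, 15 mm in diameter, 12 mm tall, 17 g, standing on end in the dish. Two to four of the slugs are there.
- purge_grip (a point): Bar of the purge flow knob on the white gas panel block: 44 mm long, 12 mm thick, 36 mm tall (99 to 135 mm above the bench) on a skirt of 48 mm diameter; this point is on the knob's vertical axis, 120 mm above the bench. Its x axis lies along the bar, towards the yellow pointer. Friction 0.04 N m; it stays where it is left.
- purge_pointer (a point): Where the knob's yellow pointer meets the scale, 36 mm from the knob's axis; turns with the knob. Starts near the shut end; clockwise from above opens, 4.5 rad between the stops.
- purge_mark (a point): The inner end of the red setpoint tab on the scale, 36 mm from the knob's axis: the flow to be set. It stays put.
- jar: Bystander: closed jar with a black cap, 48 mm diameter, 60 mm tall; origin at the centre of its underside.
- spanner: Bystander: small steel spanner, 130 mm long, lying on the bench.
- spare_carousel: Bystander: spare white carousel disc, 150 mm diameter, 18 mm tall, lying on the bench; origin at the centre of its underside.
- vial_rack: Bystander: aluminium rack of small vials with black caps, 70 x 150 mm, 56 mm tall; origin at the centre of its underside.
Not all that is in view belongs to the job. What is shaped like the tongs but yellow is not meant.

How it is judged:
By the outcome, as a careful person would: the job done as asked, in the order asked, and still so for the second after the job is handed in, with the robot touching nothing.
Of slug1, slug2, slug3, slug4 only 2 to 4 are there at a start; the rules pass over those that are not, and their reading is None.
At some moment in a run one of dish may be knocked a few centimetres aside while the robot is not near it.
It also fails if it takes over 210 s, if anything falls off the work surface, if the arm or the gripper's body presses on something with over 40 N, if the wrist force passes 120 N, or if a joint passes its speed limit or range.

## Working session

There is one attempt and no reset: what is moved stays moved. The work goes in short steps, Python scripts to look and compute and a shell command to move; the robot and the scene stay as the last step left them, time stands still between calls to the robot, and variables do not carry over. Pictures are saved under pics/ and viewed, about 12 in all and at most 16, crops included, and the job is handed in when it is done.

```bash
ls; mkdir -p pics
cat > h.py <<'E'
import numpy as np, cv2
from cell import monitor, viewer, workorder, spotter
from scipy.spatial.transform import Rotation as R
def att(c):
    a=np.array(c['attitude'],float)
    return a if a.shape==(3,3) else (R.from_euler('xyz',a).as_matrix() if a.size==3 else R.from_quat(a).as_matrix())
def ray(cal,px):
    K=np.array(cal['intrinsics'],float);d=np.array(cal['dist'],float)
    u=cv2.undistortPoints(np.array([[px]],float),K,d)[0,0]
    return np.array(cal['origin'],float),att(cal)@np.array([u[0],-u[1],-1.])
def atz(cal,px,z):
    o,r=ray(cal,px);return o+r*(z-o[2])/r[2]
def proj(cal,P):
    p=att(cal).T@(np.array(P,float)-np.array(cal['origin'],float))
    q=np.array([[p[0],-p[1],-p[2]]])
    return cv2.projectPoints(q,np.zeros(3),np.zeros(3),np.array(cal['intrinsics'],float),np.array(cal['dist'],float))[0][0,0]
def pts(cam,t,z,cal,n=5,smin=0.2):
    out=[]
    for d in spotter.pinpoint(cam,t)[:n]:
        if d['score']<smin: continue
        r,c=d['centre'];px=(c*640,r*480)
        P=atz(cal,px,z);out.append(P)
        print(cam,t,'%.2f'%d['score'],np.round(px,0),np.round(P,4))
    return out
E
python3 - <<'E'
from h import *
o=monitor.get_obs();print({k:np.round(v,3) for k,v in o.items()})
for c in ('scene','side','wrist'):
    cal=viewer.get_calibration(c);f=viewer.grab_frame(c);cv2.imwrite(f'pics/{c}0.png',f)
    print(c,np.round(cal['origin'],3),cal['attitude'],cal['intrinsics'],cal['dist'])
E
```

```text
pics
{'clock': np.float64(0.0), 'joints': array([-1.511,  0.259,  1.536,  0.   ,  1.348, -0.203]), 'joint_vel': array([-0.002,  0.002, -0.001,  0.001,  0.001, -0.001]), 'joint_efforts': array([ 0.0000e+00, -4.4603e+01, -2.9058e+01, -0.0000e+00,  1.2000e-02,
        0.0000e+00]), 'position': array([ 0.143, -0.531,  0.244]), 'eef_rot': array([-3.14 , -0.   ,  0.263]), 'ft_force': array([ 0.088,  0.018, -1.046]), 'wrist_torque': array([-0.059,  0.028,  0.008]), 'grip_width': np.float64(0.085)}
scene [ 1.199 -0.831  0.824] [ 0.98795621 -0.00251913  0.72430564] [[583.71853551   0.         319.7341526 ]
 [  0.         583.71853551 244.36899029]
 [  0.           0.           1.        ]] [-0.11203212  0.          0.          0.          0.        ]
side [-0.007  0.512  0.868] [ 0.72060944 -0.0165527  -2.36886735] [[468.34118865   0.         322.76733879]
 [  0.         468.34118865 241.97530358]
 [  0.           0.           1.        ]] [-0.0956978  0.         0.         0.         0.       ]
wrist [ 0.223 -0.511  0.373] [-3.27126285e-01  1.02950882e-03 -1.30829865e+00] [[427.11985536   0.         320.49314287]
 [  0.         427.11985536 234.08705732]
 [  0.           0.           1.        ]] [-0.01825841  0.          0.          0.          0.        ]
```

View pics/scene0.png

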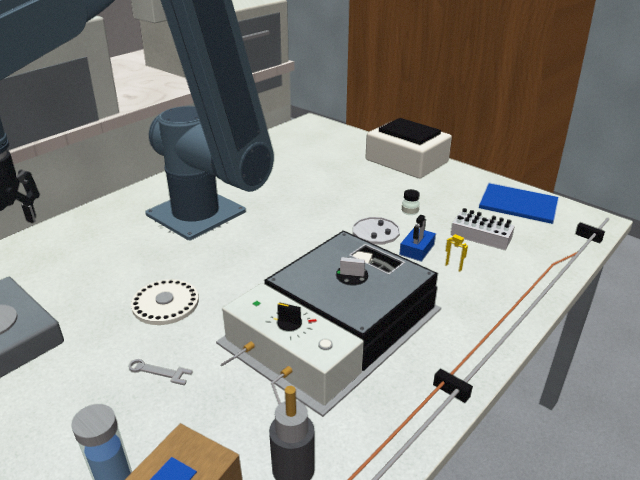

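View pics/side0.png

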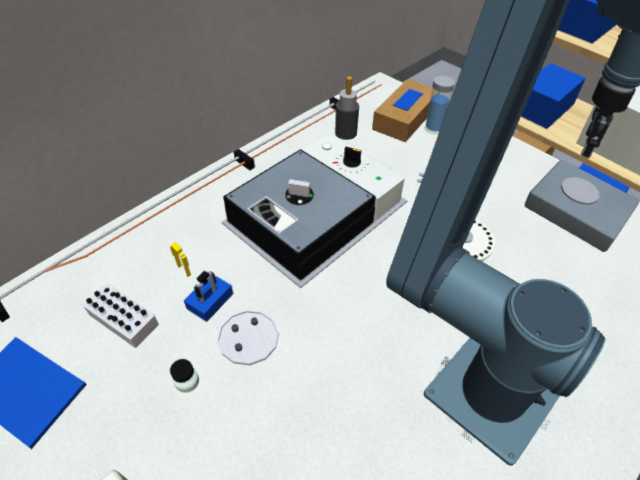

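Run:
```python
from h import *
for c in ('scene','side'):
    cal=viewer.get_calibration(c)
    for t,z in (('hub_grip',.127),('port',.074),('green_sector',.074),('blank_sector',.074),('tongs_grip',.064),('tongs_home',.064),('dish',0),('slug1_center',.010),('purge_grip',.12),('purge_pointer',.1),('purge_mark',.1)):
        pts(c,t,z,cal)
```

```text
scene hub_grip 0.83 [351. 265.] [ 0.5992 -0.052   0.127 ]
scene port 0.76 [374. 264.] [0.5901 0.0428 0.074 ]
scene green_sector 0.20 [418. 228.] [0.5793 0.2362 0.074 ]
scene blank_sector 0.69 [345. 260.] [0.5319 0.0112 0.074 ]
scene tongs_grip 0.72 [456. 247.] [0.6834 0.24   0.064 ]
scene tongs_grip 0.68 [418. 227.] [0.567  0.2556 0.064 ]
scene tongs_home 0.72 [416. 228.] [0.5646 0.2501 0.064 ]
scene dish 0.72 [378. 232.] [0.447  0.2553 0.    ]
scene slug1_center 0.56 [387. 233.] [0.4776 0.2546 0.01  ]
scene purge_grip 0.79 [289. 311.] [ 0.5993 -0.2365  0.12  ]
scene purge_grip 0.38 [165. 303.] [ 0.4048 -0.3794  0.12  ]
scene purge_pointer 0.55 [274. 319.] [ 0.5784 -0.2573  0.1   ]
scene purge_mark 0.44 [306. 323.] [ 0.6294 -0.2248  0.1   ]
side hub_grip 0.79 [300. 186.] [ 0.5979 -0.0496  0.127 ]
side port 0.60 [271. 217.] [0.6106 0.0344 0.074 ]
side blank_sector 0.55 [300. 230.] [0.5321 0.0135 0.074 ]
side tongs_grip 0.83 [207. 285.] [0.5659 0.2577 0.064 ]
side tongs_grip 0.83 [177. 259.] [0.6693 0.2621 0.064 ]
side tongs_home 0.97 [207. 287.] [0.562  0.2606 0.064 ]
side tongs_home 0.66 [120. 320.] [0.6198 0.4366 0.064 ]
side tongs_home 0.32 [207. 283.] [0.5682 0.2556 0.064 ]
side dish 0.91 [248. 335.] [0.4431 0.2549 0.    ]
side slug1_center 0.55 [233. 327.] [0.4745 0.2673 0.01  ]
side purge_grip 0.76 [352. 151.] [ 0.6069 -0.2431  0.12  ]
side purge_grip 0.25 [251. 339.] [0.371  0.2924 0.12  ]
side purge_pointer 0.55 [368. 164.] [ 0.5587 -0.2544  0.1   ]
```

Pictures 1–2: the scene view shows the autosampler (hub bar at 352,265; port at 376,262; purge knob at 289,313). It also shows the dish at 376,230 with three slugs, the black tongs in the blue stand at 418,230, and the yellow look-alike tongs at 456,247. The side view agrees: black tongs 207,285, yellow 180,258, dish 248,337.

Tongs candidates are black in the blue stand (scene 418,230) and yellow (456,247), so I choose the black ones. For the turning bar, the candidates are the aluminium hub bar (352,265), the black purge knob (289,313), the round button (326,344) and the grey disc (0,318). I choose the hub bar.

I'll move above the hub for a close look.

```bash
cat >> h.py <<'E'
def plan(P,yaw=None):
    o=monitor.get_obs();p=np.array(o['position']);y0=o['eef_rot'][2]
    if yaw is None: yaw=y0
    d=np.array(P)-p;tx=np.array([np.cos(yaw),np.sin(yaw)]);ty=np.array([np.sin(yaw),-np.cos(yaw)])
    dy=-(yaw-y0)
    print('at',np.round(p,4),'yaw %.3f'%y0,'-> tool yaw %.3f (or %.3f)'%(dy,dy-np.sign(dy)*2*np.pi),'then cm x %.2f y %.2f z %.2f'%(d[:2]@tx*100,d[:2]@ty*100,-d[2]*100),'clock %.1f j6 %.2f'%(o['clock'],o['joints'][5]))
E
python3 -m handwheel '[{"x":4.88,"y":-2.84,"z":-0.83},{"x":4.88,"y":-2.84,"z":-0.83},{"x":4.88,"y":-2.84,"z":-0.83},{"x":4.88,"y":-2.84,"z":-0.83}]'
python3 -m handwheel '[{"x":4.88,"y":-2.84,"z":-0.83},{"x":4.88,"y":-2.84,"z":-0.83},{"x":4.88,"y":-2.84,"z":-0.83},{"x":4.88,"y":-2.84,"z":-0.83}]'
python3 -m handwheel '[{"x":4.88,"y":-2.84,"z":-0.83},{"x":4.88,"y":-2.84,"z":-0.83},{"x":4.88,"y":-2.84,"z":-0.83},{"x":4.88,"y":-2.84,"z":-0.83},{"x":0}]'
python3 - <<'E'
from h import *
cal=viewer.get_calibration('wrist');cv2.imwrite('pics/w1.png',viewer.grab_frame('wrist'))
for t,z in (('hub_grip',.127),('port',.074),('green_sector',.074),('blank_sector',.074),('tongs_grip',.064),('tongs_home',.064),('dish',0),('slug1_center',.010),('purge_grip',.12),('purge_pointer',.1),('purge_mark',.1)):
    pts('wrist',t,z,cal)
plan([.6,-.05,.2],.5)
E
```

```text
at [ 0.1429 -0.5311  0.2453] yaw 0.263 -> tool yaw -0.237 (or 6.046) then cm x 63.18 y -20.31 z 4.53 clock 1.9 j6 -0.20schema error: expected keys x, y, z, yaw, gripper
schema error: expected keys x, y, z, yaw, gripper
schema error: expected keys x, y, z, yaw, gripper
```

View pics/w1.png

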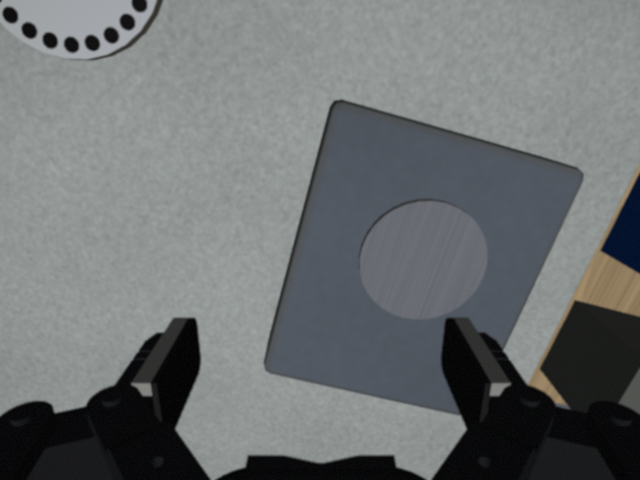

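Picture 3 only shows the start pose (balance plate), because every row needs all five keys and the moves were refused. I'll send them again.

```bash
python3 -m handwheel '[{"x":4.88,"y":-2.84,"z":-0.83,"yaw":0,"gripper":8.5},{"x":4.88,"y":-2.84,"z":-0.83,"yaw":0,"gripper":8.5},{"x":4.88,"y":-2.84,"z":-0.83,"yaw":0,"gripper":8.5},{"x":4.88,"y":-2.84,"z":-0.83,"yaw":0,"gripper":8.5}]' 30
python3 -m handwheel '[{"x":4.88,"y":-2.84,"z":-0.83,"yaw":0,"gripper":8.5},{"x":4.88,"y":-2.84,"z":-0.83,"yaw":0,"gripper":8.5},{"x":4.88,"y":-2.84,"z":-0.83,"yaw":0,"gripper":8.5},{"x":4.88,"y":-2.84,"z":-0.83,"yaw":0,"gripper":8.5}]' 30
python3 -m handwheel '[{"x":4.88,"y":-2.84,"z":-0.83,"yaw":0,"gripper":8.5},{"x":4.88,"y":-2.84,"z":-0.83,"yaw":0,"gripper":8.5},{"x":4.88,"y":-2.84,"z":-0.83,"yaw":0,"gripper":8.5},{"x":4.88,"y":-2.84,"z":-0.83,"yaw":0,"gripper":8.5},{"x":0,"y":0,"z":0,"yaw":0,"gripper":8.5}]' 30
python3 - <<'E'
from h import *
cal=viewer.get_calibration('wrist');cv2.imwrite('pics/w2.png',viewer.grab_frame('wrist'))
for t,z in (('hub_grip',.127),('port',.074),('green_sector',.074),('blank_sector',.074),('tongs_grip',.064),('tongs_home',.064),('dish',0),('slug1_center',.010),('purge_grip',.12),('purge_pointer',.1),('purge_mark',.1)):
    pts('wrist',t,z,cal)
plan([.6,-.05,.2],.5)
E
```

```text
clock: 2.35
position: [0.3029, -0.3694, 0.2789]
eef_rot: [3.141, -0.0, 0.262]
ft_force: [0.7, -0.5, 0.0]
grip_width: 0.085
clock: 2.85
position: [0.462, -0.2088, 0.3123]
eef_rot: [3.141, -0.0, 0.263]
ft_force: [1.1, -0.7, 0.7]
grip_width: 0.0847
clock: 3.48
position: [0.6219, -0.0467, 0.3445]
eef_rot: [-3.141, -0.001, 0.268]
ft_force: [-0.3, 0.3, -0.1]
grip_width: 0.0849
wrist hub_grip 0.82 [312. 223.] [ 0.5966 -0.0475  0.127 ]
wrist port 0.59 [228. 184.] [0.597  0.0356 0.074 ]
wrist green_sector 0.42 [244. 254.] [0.5309 0.0069 0.074 ]
wrist blank_sector 0.83 [244. 253.] [0.5317 0.0071 0.074 ]
wrist tongs_grip 0.88 [16. 33.] [0.6782 0.2455 0.064 ]
wrist tongs_home 0.72 [ 22. 226.] [0.4961 0.2311 0.064 ]
wrist dish 0.79 [ 37. 252.] [0.4359 0.2529 0.    ]
wrist slug1_center 0.56 [ 22. 225.] [0.4704 0.2657 0.01  ]
wrist purge_grip 0.82 [516. 273.] [ 0.5976 -0.2381  0.12  ]
wrist purge_pointer 0.57 [503. 294.] [ 0.5673 -0.2469  0.1   ]
wrist purge_mark 0.52 [486. 232.] [ 0.6223 -0.2064  0.1   ]
at [ 0.6196 -0.0504  0.3451] yaw 0.262 -> tool yaw -0.238 (or 6.045) then cm x -1.70 y -0.98 z 14.51 clock 4.1 j6 1.05
```

View pics/w2.png

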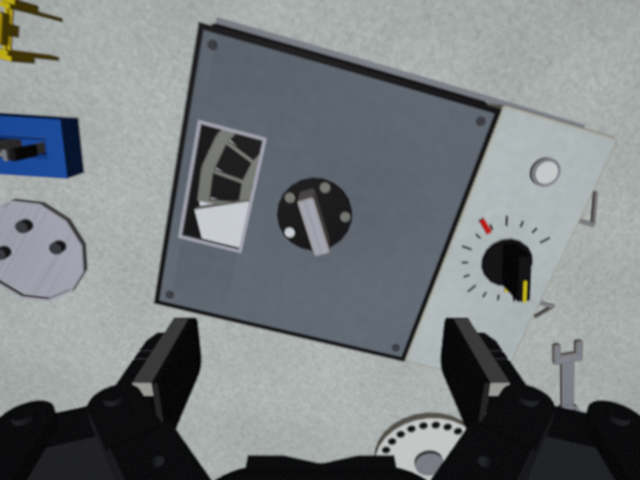

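Picture 4 (wrist): hub bar runs 306,195 to 321,252. White dot at 290,232, with grey dots at 290,198, 325,187 and 345,216. The port is at 222,187 and shows a grey sector plus part of the white one. Knob at 508,263, red tab at 486,226, yellow pointer at 525,290.

Next I'll get the angles.

Run:
```python
from h import *
cal=viewer.get_calibration('wrist');im=cv2.imread('pics/w2.png')
g=cv2.cvtColor(im,cv2.COLOR_BGR2GRAY)
C=[atz(cal,p,.098)[:2] for p in ((203,27),(497,108),(403,358),(157,301))]
C=np.array(C);print(C.round(4),C.mean(0))
for a,b in ((0,1),(1,2),(2,3),(3,0)):
    d=C[b]-C[a];print(np.hypot(*d).round(4),np.degrees(np.arctan2(d[1],d[0])).round(1))
P=np.array([atz(cal,p,.098)[:2] for p in ((198,122),(266,138),(242,252),(180,238))]);print('port',P.round(4),P.mean(0).round(4))
roi=g[170:270,270:360];n,l,s,c=cv2.connectedComponentsWithStats((roi>125).astype(np.uint8))
for i in range(1,n):
    if s[i,4]>15:
        q=np.argwhere(l==i)[:,::-1]+[270,170]
        z=.141 if s[i,4]>300 else .105
        w=np.array([atz(cal,x,z)[:2] for x in q]);m=w.mean(0)
        ev,V=np.linalg.eigh(np.cov(w.T));v=V[:,1]
        print(s[i],m.round(4),'axis',np.degrees(np.arctan2(v[1],v[0])).round(1),(np.sqrt(ev*12)).round(4))
for n,p in (('white',(290,232)),('g',(290,198)),('g',(325,187)),('g',(345,216))):
    w=atz(cal,p,.104)[:2]-[.5966,-.0475];print(n,np.degrees(np.arctan2(w[1],w[0])).round(1),np.hypot(*w).round(4))
```

```text
[[ 0.7215  0.0727]
 [ 0.7244 -0.179 ]
 [ 0.4681 -0.1809]
 [ 0.4679  0.0738]] [ 0.59547307 -0.05335326]
0.2517 -89.4
0.2563 -179.6
0.2547 90.0
0.2537 -0.3
port [[0.6473 0.0637]
 [0.6491 0.0045]
 [0.5403 0.0033]
 [0.539  0.0621]] [0.5939 0.0334]
[ 28  28  31  58 897] [ 0.5953 -0.0525] axis -148.6 [0.0128 0.0492]
[15 57 10 11 82] [ 0.5735 -0.0351] axis -141.4 [0.0081 0.0086]
white 153.1 0.0261
g 68.3 0.0208
g -17.7 0.0266
g -82.4 0.0327
```

```bash
for i in 1; do
python3 -m handwheel '[{"x":0,"y":0,"z":0,"yaw":-0.186,"gripper":8.5},{"x":0,"y":0,"z":0,"yaw":-0.186,"gripper":8.5},{"x":0,"y":0,"z":0,"yaw":-0.186,"gripper":8.5},{"x":0,"y":0,"z":0,"yaw":-0.186,"gripper":8.5},{"x":0,"y":0,"z":0,"yaw":-0.186,"gripper":8.5}]' >/dev/null
python3 -m handwheel '[{"x":0,"y":0,"z":0,"yaw":-0.186,"gripper":8.5},{"x":0,"y":0,"z":0,"yaw":-0.186,"gripper":8.5},{"x":0,"y":0,"z":0,"yaw":-0.186,"gripper":8.5},{"x":0,"y":0,"z":0,"yaw":-0.186,"gripper":8.5},{"x":0,"y":0,"z":0,"yaw":-0.186,"gripper":8.5}]' >/dev/null
python3 -m handwheel '[{"x":0,"y":0,"z":0,"yaw":-0.186,"gripper":8.5},{"x":0,"y":0,"z":0,"yaw":-0.186,"gripper":8.5},{"x":0,"y":0,"z":0,"yaw":-0.186,"gripper":8.5},{"x":0,"y":0,"z":0,"yaw":-0.186,"gripper":8.5},{"x":0,"y":0,"z":0,"yaw":-0.186,"gripper":8.5}]' >/dev/null
python3 -m handwheel '[{"x":0,"y":0,"z":0,"yaw":-0.186,"gripper":8.5},{"x":0,"y":0,"z":0,"yaw":-0.186,"gripper":8.5},{"x":0,"y":0,"z":0,"yaw":-0.186,"gripper":8.5},{"x":0,"y":0,"z":0,"yaw":-0.08,"gripper":8.5}]' 
done
python3 - <<'E'
from h import *
plan([.5955,-.052,.125])
cal=viewer.get_calibration('wrist');cv2.imwrite('pics/w3.png',viewer.grab_frame('wrist'))
pts('wrist','hub_grip',.127,cal)
pts('wrist','purge_grip',.12,cal)
pts('wrist','port',.074,cal)
E
```

```text
clock: 6.45
position: [0.6198, -0.05, 0.345]
eef_rot: [-3.142, 0.0, -2.589]
ft_force: [0.2, 0.1, 0.4]
grip_width: 0.0851
at [ 0.6198 -0.05    0.345 ] yaw -2.589 -> tool yaw -0.000 (or -0.000) then cm x 2.17 y 1.11 z 22.00 clock 6.5 j6 -2.38
wrist hub_grip 0.82 [335. 173.] [ 0.5984 -0.051   0.127 ]
wrist purge_grip 0.63 [126.  42.] [ 0.5975 -0.2397  0.12  ]
wrist port 0.67 [411. 209.] [0.5972 0.0371 0.074 ]
```

```bash
python3 -m handwheel '[{"x":1.92,"y":1.13,"z":4,"yaw":0,"gripper":8.5},{"x":0,"y":0,"z":6,"yaw":0,"gripper":8.5},{"x":0,"y":0,"z":6,"yaw":0,"gripper":8.5},{"x":0,"y":0,"z":3,"yaw":0,"gripper":8.5},{"x":0,"y":0,"z":3,"yaw":0,"gripper":8.5}]' 30
python3 -m handwheel '[{"x":0,"y":0,"z":0,"yaw":0,"gripper":1},{"x":0,"y":0,"z":0,"yaw":0,"gripper":1},{"x":0,"y":0,"z":0,"yaw":0,"gripper":1},{"x":0,"y":0,"z":0,"yaw":0,"gripper":1},{"x":0,"y":0,"z":0,"yaw":0,"gripper":1}]' 30
python3 -m handwheel '[{"x":0,"y":0,"z":0,"yaw":0,"gripper":1},{"x":0,"y":0,"z":0,"yaw":0,"gripper":1},{"x":0,"y":0,"z":0,"yaw":0,"gripper":1}]' 30
python3 - <<'E'
from h import *
plan([.5975,-.0505,.125])
E
```

```text
clock: 7.28
position: [0.5973, -0.0502, 0.1236]
eef_rot: [3.141, -0.0, -2.594]
ft_force: [0.4, -1.1, 0.2]
grip_width: 0.0847
clock: 7.9
position: [0.5966, -0.0474, 0.1267]
eef_rot: [3.138, 0.001, -2.592]
ft_force: [-5.5, 9.4, 9.3]
grip_width: 0.0139
clock: 8.28
position: [0.5966, -0.0474, 0.1267]
eef_rot: [3.138, 0.001, -2.592]
ft_force: [-5.0, 9.7, 9.5]
grip_width: 0.0135
at [ 0.5966 -0.0474  0.1267] yaw -2.592 -> tool yaw -0.000 (or -0.000) then cm x 0.08 y -0.31 z 0.17 clock 8.3 j6 -2.39
```

```bash
python3 -m handwheel '[{"x":0,"y":0.4,"z":-0.3,"yaw":0,"gripper":1},{"x":0,"y":0,"z":0,"yaw":0.1,"gripper":1},{"x":0,"y":0,"z":0,"yaw":0.15,"gripper":1},{"x":0,"y":0,"z":0,"yaw":0.18,"gripper":1},{"x":0,"y":0,"z":0,"yaw":0.18,"gripper":1}]' 30
python3 -m handwheel '[{"x":0,"y":0,"z":0,"yaw":0.18,"gripper":1},{"x":0,"y":0,"z":0,"yaw":0.18,"gripper":1},{"x":0,"y":0,"z":0,"yaw":0.18,"gripper":1},{"x":0,"y":0,"z":0,"yaw":0.18,"gripper":1},{"x":0,"y":0,"z":0,"yaw":0.18,"gripper":1}]' 30
python3 -m handwheel '[{"x":0,"y":0,"z":0,"yaw":0.18,"gripper":1},{"x":0,"y":0,"z":0,"yaw":0.18,"gripper":1},{"x":0,"y":0,"z":0,"yaw":0.15,"gripper":1},{"x":0,"y":0,"z":0,"yaw":0.09,"gripper":1},{"x":0,"y":0,"z":0,"yaw":0,"gripper":1}]' 30
python3 - <<'E'
from h import *
plan([.5975,-.0505,.125],1.576)
cal=viewer.get_calibration('wrist');cv2.imwrite('pics/w4.png',viewer.grab_frame('wrist'))
E
```

```text
clock: 8.9
position: [0.5964, -0.0468, 0.1268]
eef_rot: [3.141, 0.001, 3.075]
ft_force: [6.1, 0.6, -12.4]
grip_width: 0.0136
clock: 9.52
position: [0.5968, -0.046, 0.1268]
eef_rot: [3.139, 0.0, 2.175]
ft_force: [8.0, 4.0, -14.4]
grip_width: 0.0132
clock: 10.15
position: [0.5974, -0.0459, 0.1268]
eef_rot: [3.138, -0.002, 1.579]
ft_force: [10.4, 4.7, -15.7]
grip_width: 0.0134
at [ 0.5974 -0.0459  0.1268] yaw 1.579 -> tool yaw 0.003 (or -6.280) then cm x -0.46 y 0.01 z 0.18 clock 10.2 j6 -0.27
```

View pics/w4.png

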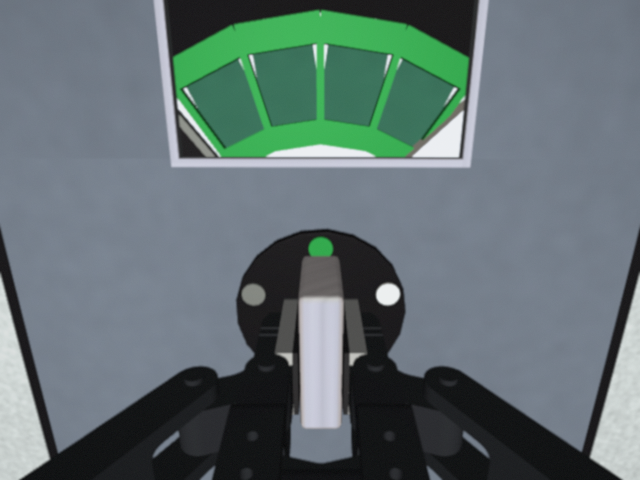

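Picture 5: the green sector is centred. Its mid wall is at column 320 and the port spans columns 178–464 (middle 321). The green dot is straight ahead of the bar.

I'll release, lift, and go above the tongs.

```bash
python3 - <<'E'
from h import *
cal=viewer.get_calibration('wrist')
for n,q in (('p-left-outer',[(185,85),(240,62),(265,126),(222,148)]),('p2',[(250,57),(317,45),(317,120),(263,125)]),('p3',[(323,45),(390,55),(377,125),(323,120)]),('p4',[(400,62),(458,90),(418,147),(375,127)])):
    w=np.array([atz(cal,p,.079) for p in q]);print(n,w.mean(0).round(4))
w=np.array([atz(cal,p,.098) for p in ((178,158),(464,158))]);print('port inner edge',w.round(4))
print('hub skirt',atz(cal,(321,302),.105).round(4), 'green dot',atz(cal,(320,248),.105).round(4))
E
python3 -m handwheel '[{"x":0,"y":0,"z":0,"yaw":0,"gripper":6},{"x":0,"y":0,"z":0,"yaw":0,"gripper":8.5},{"x":0,"y":0,"z":-2,"yaw":0,"gripper":8.5},{"x":0,"y":0,"z":-6,"yaw":0,"gripper":8.5},{"x":0,"y":0,"z":-6,"yaw":0,"gripper":8.5}]' 30
python3 -m handwheel '[{"x":6,"y":-1,"z":-1,"yaw":0,"gripper":8.5},{"x":6,"y":-1,"z":-1,"yaw":0,"gripper":8.5},{"x":6,"y":-1,"z":0,"yaw":0,"gripper":8.5},{"x":6,"y":0,"z":0,"yaw":0,"gripper":8.5},{"x":4,"y":0,"z":0,"yaw":0,"gripper":8.5}]' 30
python3 -m handwheel '[{"x":0,"y":0,"z":0,"yaw":0,"gripper":8.5}]' 30
python3 - <<'E'
from h import *
cal=viewer.get_calibration('wrist');cv2.imwrite('pics/w5.png',viewer.grab_frame('wrist'))
for t,z in (('tongs_grip',.064),('tongs_home',.064),('dish',0),('slug1_center',.010),('port',.074)): pts('wrist',t,z,cal)
plan([.565,.256,.1])
E
```

```text
p-left-outer [0.5602 0.029  0.079 ]
p2 [0.5836 0.0361 0.079 ]
p3 [0.6096 0.0365 0.079 ]
p4 [0.6335 0.0292 0.079 ]
port inner edge [[0.5446 0.0112 0.098 ]
 [0.6498 0.0121 0.098 ]]
hub skirt [ 0.5976 -0.0438  0.105 ] green dot [ 0.597  -0.0211  0.105 ]
clock: 10.82
position: [0.595, -0.0471, 0.2698]
eef_rot: [-3.141, 0.0, 1.58]
ft_force: [0.8, -0.5, -0.6]
grip_width: 0.0855
clock: 11.45
position: [0.562, 0.2352, 0.289]
eef_rot: [3.14, -0.0, 1.582]
ft_force: [0.4, -0.9, 0.4]
grip_width: 0.0849
clock: 11.58
position: [0.562, 0.2356, 0.2885]
eef_rot: [3.141, -0.001, 1.585]
ft_force: [0.0, -0.1, 0.9]
grip_width: 0.0849
wrist tongs_grip 0.89 [333. 165.] [0.5721 0.2578 0.064 ]
wrist tongs_grip 0.76 [459. 178.] [0.6783 0.2484 0.064 ]
wrist tongs_home 0.71 [330. 168.] [0.5702 0.2549 0.064 ]
wrist tongs_home 0.55 [364. 394.] [0.6089 0.0273 0.064 ]
wrist dish 0.89 [194. 159.] [0.4386 0.251  0.    ]
wrist slug1_center 0.74 [220. 148.] [0.4677 0.2627 0.01  ]
wrist port 0.90 [355. 393.] [0.599  0.0373 0.074 ]
at [0.563  0.2314 0.2881] yaw 1.579 -> tool yaw -0.000 (or -0.000) then cm x 2.45 y 0.22 z 18.81 clock 11.9 j6 0.20
```

View pics/w5.png

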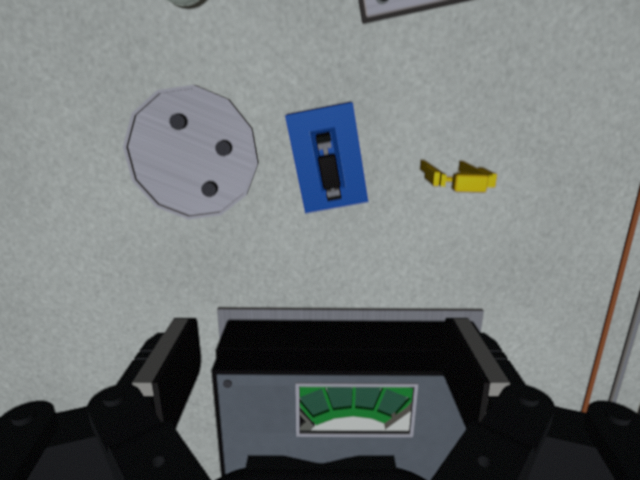

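Picture 6: black tongs in the blue stand (top corners 286,115; 352,102; 367,201; 305,213), with the yellow look-alike lying at 460,180. Dish at 192,150 with three slugs at (179,121), (223,148) and (209,189). The green sector is still in the port.

This picture also serves as the close check of the tongs choice.

Run:
```python
from h import *
cal=viewer.get_calibration('wrist');im=cv2.imread('pics/w5.png')
b,g,r=[im[...,i].astype(int) for i in range(3)]
m=((b-r>60)).astype(np.uint8);m[:,:260]=0;m[260:]=0;m[:,400:]=0
c=max(cv2.findContours(m,0,2)[0],key=cv2.contourArea)
w=np.array([atz(cal,p[0],.034)[:2] for p in c])*1000
rc=cv2.minAreaRect(w.astype(np.float32));print('stand',rc)
C=np.array([atz(cal,p,.034)[:2] for p in ((286,115),(352,102),(367,201),(305,213))]);print(C.round(4),C.mean(0).round(4))
for a,b_ in ((0,1),(1,2),(2,3),(3,0)):
    d=C[b_]-C[a];print(np.hypot(*d).round(4),np.degrees(np.arctan2(d[1],d[0])).round(1))
gr=cv2.cvtColor(im,cv2.COLOR_BGR2GRAY)[90:210,130:260]
n,l,s,ce=cv2.connectedComponentsWithStats((gr<90).astype(np.uint8))
for i in range(1,n):
    if s[i,4]>60: print('slug',ce[i]+[130,90],s[i,4],atz(cal,ce[i]+[130,90],.010).round(4))
# crosshead
print('head',atz(cal,(329,170),.096).round(4))
```

```text
stand ((569.3397216796875, 253.07177734375), (59.10311508178711, 89.48429107666016), 11.069214820861816)
[[0.5329 0.2911]
 [0.5897 0.3023]
 [0.6063 0.215 ]
 [0.549  0.2031]] [0.5695 0.2529]
0.0579 11.2
0.0889 -79.3
0.0585 -168.2
0.0895 100.4
slug [178.32034632 120.98268398] 231 [0.4314 0.2838 0.01  ]
slug [223.50970874 147.39320388] 206 [0.4717 0.2599 0.01  ]
slug [209.46700508 188.34010152] 197 [0.4555 0.2204 0.01  ]
head [0.5694 0.2548 0.096 ]
```

```bash
python3 -m handwheel '[{"x":0,"y":0,"z":0,"yaw":0.186,"gripper":8.5},{"x":0,"y":0,"z":0,"yaw":0.186,"gripper":8.5},{"x":0,"y":0,"z":0,"yaw":0.186,"gripper":8.5},{"x":0,"y":0,"z":0,"yaw":0.186,"gripper":8.5}]' 30
python3 -m handwheel '[{"x":0,"y":0,"z":0,"yaw":0.186,"gripper":8.5},{"x":0,"y":0,"z":0,"yaw":0.186,"gripper":8.5},{"x":0,"y":0,"z":0,"yaw":0.186,"gripper":8.5},{"x":0,"y":0,"z":0,"yaw":0.084,"gripper":8.5},{"x":0,"y":0,"z":0,"yaw":0,"gripper":8.5}]' 30
python3 - <<'E'
from h import *
import time
for i in range(3):
    plan([.5695,.2537,.15],0.193)
    cal=viewer.get_calibration('wrist');f=viewer.grab_frame('wrist')
cv2.imwrite('pics/w6.png',f)
print(monitor.get_obs()['joint_vel'])
pts('wrist','tongs_grip',.064,cal);pts('wrist','tongs_home',.064,cal)
im=f;b,g,r=[im[...,i].astype(int) for i in range(3)]
m=((b-r>60)).astype(np.uint8)
for c in cv2.findContours(m,0,2)[0]:
    if cv2.contourArea(c)>1500:
        w=np.array([atz(cal,p[0],.034)[:2] for p in c])*1000
        print(cv2.boundingRect(c),cv2.minAreaRect(w.astype(np.float32)))
E
```

```text
clock: 12.38
position: [0.563, 0.2316, 0.288]
eef_rot: [3.141, 0.0, 0.829]
ft_force: [0.8, -0.0, -0.6]
grip_width: 0.0851
clock: 13.0
position: [0.563, 0.2317, 0.288]
eef_rot: [3.141, -0.0, 0.194]
ft_force: [0.2, 0.6, -0.3]
grip_width: 0.0847
at [0.563  0.2317 0.288 ] yaw 0.194 -> tool yaw 0.001 (or -6.282) then cm x 1.06 y -2.03 z 13.80 clock 13.0 j6 1.58
at [0.5629 0.2319 0.288 ] yaw 0.195 -> tool yaw 0.002 (or -6.281) then cm x 1.06 y -2.01 z 13.80 clock 13.1 j6 1.58
at [0.5629 0.2321 0.288 ] yaw 0.196 -> tool yaw 0.003 (or -6.281) then cm x 1.07 y -1.99 z 13.80 clock 13.1 j6 1.58
[ 0.00704266  0.00176407 -0.00113771  0.00043323 -0.001521    0.00861392]
wrist tongs_grip 0.93 [325.  43.] [0.6776 0.2493 0.064 ]
wrist tongs_grip 0.70 [292. 179.] [0.5698 0.2564 0.064 ]
wrist tongs_home 0.75 [292. 180.] [0.5691 0.256  0.064 ]
wrist tongs_home 0.66 [241. 294.] [0.4558 0.2836 0.064 ]
wrist tongs_home 0.22 [562. 186.] [0.6085 0.031  0.064 ]
(241, 139, 101, 67) ((569.156494140625, 257.8552551269531), (59.98672866821289, 89.11778259277344), 11.165947914123535)
```

```bash
python3 -m handwheel '[{"x":1.08,"y":-2.17,"z":4,"yaw":0,"gripper":8.5},{"x":0,"y":0,"z":6,"yaw":0,"gripper":8.5},{"x":0,"y":0,"z":4,"yaw":0,"gripper":8.5},{"x":0,"y":0,"z":0,"yaw":0,"gripper":8.5}]' 30
python3 - <<'E'
from h import *
cal=viewer.get_calibration('wrist');f=viewer.grab_frame('wrist')
cv2.imwrite('pics/w7.png',f)
plan([.5693,.2555,.062],0.193)
pts('wrist','tongs_grip',.064,cal);pts('wrist','tongs_home',.064,cal)
b,g,r=[f[...,i].astype(int) for i in range(3)]
m=((b-r>60)).astype(np.uint8)
for c in cv2.findContours(m,0,2)[0]:
    if cv2.contourArea(c)>1500:
        w=np.array([atz(cal,p[0],.034)[:2] for p in c])*1000
        print(cv2.boundingRect(c),cv2.minAreaRect(w.astype(np.float32)))
E
```

```text
clock: 13.75
position: [0.5666, 0.2556, 0.1443]
eef_rot: [3.141, 0.008, 0.195]
ft_force: [1.1, -0.4, 0.8]
grip_width: 0.0852
at [0.5686 0.2561 0.1473] yaw 0.195 -> tool yaw 0.002 (or -6.281) then cm x 0.06 y 0.07 z 8.53 clock 13.8 j6 1.62
wrist tongs_grip 0.93 [318. 253.] [0.5674 0.2557 0.064 ]
wrist tongs_home 0.83 [315. 250.] [0.5688 0.2572 0.064 ]
(236, 180, 158, 98) ((569.1837768554688, 257.9878845214844), (60.22697067260742, 89.50785064697266), 11.299104690551758)
```

View pics/w7.png

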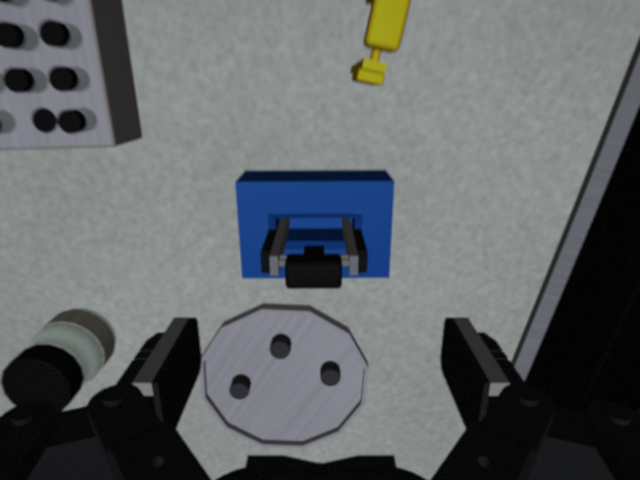

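Picture 7: the black tongs (head 314,270) stand upright in the stand and are centred between the open jaws. The dish is well clear, below them in the picture.

I'll descend, squeeze to 42 mm and lift.

```bash
python3 -m handwheel '[{"x":0.05,"y":0,"z":4,"yaw":0,"gripper":8.5},{"x":0,"y":0,"z":3,"yaw":0,"gripper":8.5},{"x":0,"y":0,"z":1.5,"yaw":0,"gripper":8.5},{"x":0,"y":0,"z":0,"yaw":0,"gripper":8.5}]' 30
python3 -m handwheel '[{"x":0,"y":0,"z":0,"yaw":0,"gripper":5.6},{"x":0,"y":0,"z":0,"yaw":0,"gripper":4.6},{"x":0,"y":0,"z":0,"yaw":0,"gripper":4.1},{"x":0,"y":0,"z":0,"yaw":0,"gripper":4.1},{"x":0,"y":0,"z":0,"yaw":0,"gripper":4.1}]' 30
python3 - <<'E'
from h import *
plan([.5693,.2555,.062],0.193)
E
```

```text
clock: 14.4
position: [0.5701, 0.2564, 0.0636]
eef_rot: [-3.142, -0.001, 0.195]
ft_force: [-0.3, 0.1, 0.3]
grip_width: 0.085
clock: 15.02
position: [0.5709, 0.2567, 0.0649]
eef_rot: [-3.141, -0.004, 0.195]
ft_force: [-0.2, -0.6, 5.1]
grip_width: 0.0411
at [0.5709 0.2567 0.0649] yaw 0.195 -> tool yaw 0.002 (or -6.281) then cm x -0.18 y 0.08 z 0.29 clock 15.0 j6 1.62
```

```bash
python3 -m handwheel '[{"x":0,"y":0,"z":-1,"yaw":0,"gripper":4.1},{"x":0,"y":0,"z":-2,"yaw":0,"gripper":4.1},{"x":0,"y":0,"z":-3,"yaw":0,"gripper":4.1},{"x":0,"y":0,"z":-4,"yaw":0,"gripper":4.1},{"x":0,"y":0,"z":0,"yaw":0,"gripper":4.1}]' 30
python3 - <<'E'
from h import *
cal=viewer.get_calibration('wrist');f=viewer.grab_frame('wrist')
cv2.imwrite('pics/w8.png',f)
plan([.4717,.2599,.16])
pts('wrist','slug1_center',.010,cal)
o=monitor.get_obs();p=np.array(o['position'])-[0,0,.0589]
print('tip px',proj(cal,p))
E
```

```text
clock: 15.65
position: [0.5718, 0.257, 0.1675]
eef_rot: [-3.141, -0.008, 0.195]
ft_force: [-0.6, -0.0, -0.8]
grip_width: 0.041
at [0.5706 0.2566 0.1652] yaw 0.195 -> tool yaw -0.000 (or -0.000) then cm x -9.63 y -2.24 z 0.52 clock 15.7 j6 1.62
wrist slug1_center 0.53 [284. 341.] [0.4686 0.2638 0.01  ]
tip px [317.80394922 273.87912927]
```

View pics/w8.png

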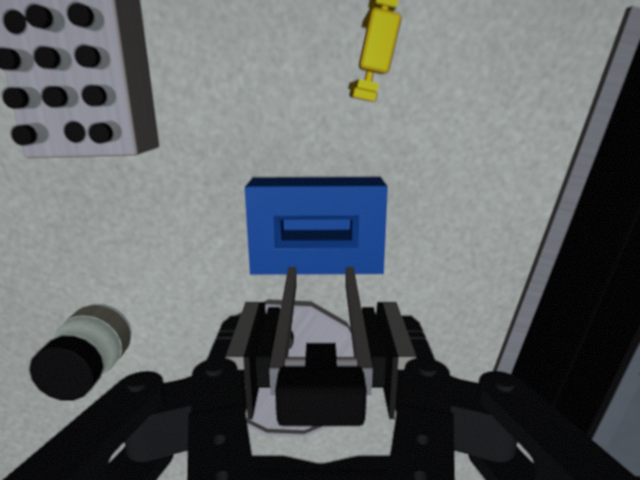

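Picture 8: tongs held, tips at (291,270) and (349,270), so the midpoint is 320,270. The empty stand slot is at 316,228.

I'll step back in tool −x so the dish shows ahead of the tips.

```bash
python3 -m handwheel '[{"x":-5,"y":-0.25,"z":0.75,"yaw":0,"gripper":4.1},{"x":-5,"y":-0.25,"z":0.75,"yaw":0,"gripper":4.1},{"x":-5,"y":-0.25,"z":0.75,"yaw":0,"gripper":4.1},{"x":-4,"y":-0.25,"z":0.75,"yaw":0,"gripper":4.1},{"x":0,"y":0,"z":0,"yaw":0,"gripper":4.1}]' 30
cat >> h.py <<'E'
# tongs-tip offset in tool axes (x,y), measured from picture w8; tips .0589 below TCP
def tipoff(cal,o,px):
    p=np.array(o['position']);y=o['eef_rot'][2];q=atz(cal,px,p[2]-.0589)-p
    return q[:2]@[np.cos(y),np.sin(y)],q[:2]@[np.sin(y),-np.cos(y)]
def slugs(f,cal,z=.016,roi=(0,640,0,470),amin=100,amax=1500,th=85,show=True):
    hsv=cv2.cvtColor(f,cv2.COLOR_BGR2HSV);m=(hsv[...,2]<th).astype(np.uint8)
    n,l,s,ce=cv2.connectedComponentsWithStats(m);out=[]
    for i in range(1,n):
        x,y,w,h,a=s[i]
        if amin<a<amax and roi[0]<ce[i][0]<roi[1] and roi[2]<ce[i][1]<roi[3] and .5<w/h<1.7 and a/(w*h)>.6:
            out.append((ce[i],a,atz(cal,ce[i],.010)))
            if show: print('blob',ce[i].round(0),a,out[-1][2].round(4))
    return out
E
python3 - <<'E'
from h import *
o=monitor.get_obs();cal=viewer.get_calibration('wrist');f=viewer.grab_frame('wrist')
cv2.imwrite('pics/w9.png',f)
print(np.round(o['position'],4),o['eef_rot'][2],tipoff(cal,o,(320,270)))
slugs(f,cal);pts('wrist','slug1_center',.010,cal);pts('wrist','dish',0,cal);pts('wrist','jar',0,cal)
for c in('scene','side'):
    cc=viewer.get_calibration(c);viewer.grab_frame(c);pts(c,'jar',0,cc)
E
```

```text
clock: 16.38
position: [0.3762, 0.2284, 0.1309]
eef_rot: [3.141, 0.007, 0.196]
ft_force: [0.6, 0.1, -1.3]
grip_width: 0.0409
[0.3762 0.2284 0.1309] 0.1958724728404988 (np.float64(0.0004782310222224527), np.float64(0.0013102315376272997))
blob [286.  53.] 607 [0.4715 0.2646 0.01  ]
blob [352.  99.] 534 [0.4553 0.2247 0.01  ]
blob [233. 121.] 571 [0.4307 0.2882 0.01  ]
wrist slug1_center 0.55 [286.  55.] [0.4702 0.2646 0.01  ]
wrist dish 0.96 [291. 121.] [0.436  0.2565 0.    ]
wrist dish 0.37 [231. 122.] [0.4286 0.2909 0.    ]
wrist jar 0.69 [31. 51.] [0.446 0.407 0.   ]
scene jar 0.80 [412. 212.] [0.4554 0.4063 0.    ]
side jar 0.71 [186. 382.] [0.4477 0.41   0.    ]
side jar 0.65 [289. 225.] [ 0.6148 -0.0239  0.    ]
side jar 0.52 [250. 338.] [0.4359 0.2563 0.    ]
```

View pics/w9.png

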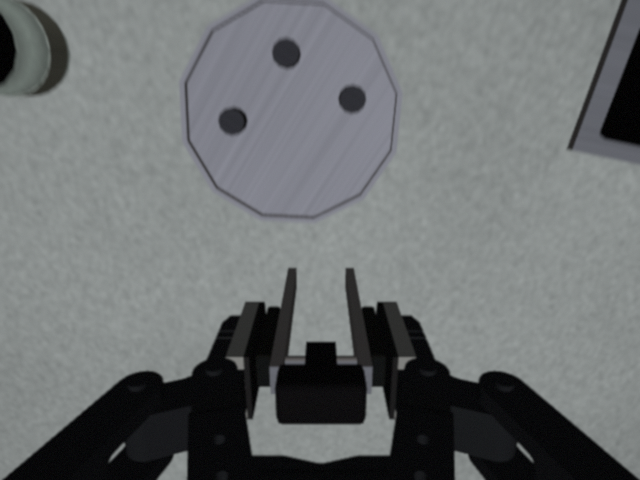

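Picture 9: the dish shows three slugs at (286,53), (352,99) and (233,121). Tip midpoint is at 320,270, and the jar at upper left is clear.

I'll go close to the first slug, short by 3.5 cm, and measure relative to the tips.

```bash
python3 -m handwheel '[{"x":3.2,"y":-0.9,"z":0,"yaw":0,"gripper":4.1},{"x":3.3,"y":-0.9,"z":0,"yaw":0,"gripper":4.1},{"x":0,"y":0,"z":2.2,"yaw":0,"gripper":4.1},{"x":0,"y":0,"z":2,"yaw":0,"gripper":4.1},{"x":0,"y":0,"z":0,"yaw":0,"gripper":4.1}]' 30
cat >> h.py <<'E'
def rel(save,px=(320,270)):
    """slug shifts relative to the tips, in tool cm, from the wrist camera"""
    o=monitor.get_obs();cal=viewer.get_calibration('wrist');f=viewer.grab_frame('wrist');cv2.imwrite('pics/%s.png'%save,f)
    p=np.array(o['position']);y=o['eef_rot'][2];tx,ty=tipoff(cal,o,px)
    print('clock %.1f'%o['clock'],p.round(4),'yaw %.3f'%y,'tip z %.4f'%(p[2]-.0589),'w %.4f'%o['grip_width'],'tipoff',np.round([tx,ty],4))
    for c,a,w in slugs(f,cal,show=False):
        d=(w-p)[:2];print('slug px',c.round(0),a,w.round(4),'rel cm x %.2f y %.2f'%((d@[np.cos(y),np.sin(y)]-tx)*100,(d@[np.sin(y),-np.cos(y)]-ty)*100))
E
python3 - <<'E'
from h import *
rel('w10')
E
```

```text
clock: 17.4
position: [0.4407, 0.2592, 0.0894]
eef_rot: [3.141, 0.004, 0.195]
ft_force: [0.3, -0.1, -0.7]
grip_width: 0.041
clock 17.4 [0.4407 0.2592 0.0894] yaw 0.195 tip z 0.0305 w 0.0410 tipoff [0.0007 0.0013]
slug px [319. 199.] 746 [0.4704 0.2644 0.01  ] rel cm x 2.95 y -0.07
slug px [388. 243.] 733 [0.4543 0.2246 0.01  ] rel cm x 0.61 y 3.52
slug px [260. 264.] 723 [0.4297 0.2881 0.01  ] rel cm x -0.58 y -3.18
```

View pics/w10.png

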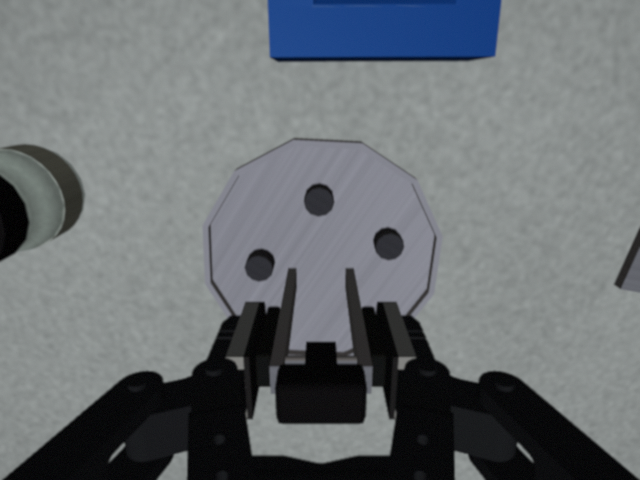

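```bash
python3 -m handwheel '[{"x":3.2,"y":-0.06,"z":0,"yaw":0,"gripper":4.1},{"x":0,"y":0,"z":0,"yaw":0,"gripper":4.1},{"x":0,"y":0,"z":1.05,"yaw":0,"gripper":4.1},{"x":0,"y":0,"z":1.0,"yaw":0,"gripper":4.1},{"x":0,"y":0,"z":0,"yaw":0,"gripper":4.1}]' 30
python3 -m handwheel '[{"x":0,"y":0,"z":0,"yaw":0,"gripper":3.6},{"x":0,"y":0,"z":0,"yaw":0,"gripper":3.2},{"x":0,"y":0,"z":0,"yaw":0,"gripper":3.0},{"x":0,"y":0,"z":0,"yaw":0,"gripper":3.0},{"x":0,"y":0,"z":0,"yaw":0,"gripper":3.0}]' 30
python3 -m handwheel '[{"x":0,"y":0,"z":-1,"yaw":0,"gripper":3.0},{"x":0,"y":0,"z":-3,"yaw":0,"gripper":3.0},{"x":0,"y":0,"z":-5,"yaw":0,"gripper":3.0},{"x":0,"y":0,"z":-3,"yaw":0,"gripper":3.0},{"x":0,"y":0,"z":0,"yaw":0,"gripper":3.0}]' 30
python3 - <<'E'
from h import *
rel('w11')
im=cv2.imread('pics/w11.png');cv2.imwrite('pics/w11c.png',cv2.resize(im[200:440,180:460],None,fx=2,fy=2))
E
```

```text
clock: 18.08
position: [0.4713, 0.266, 0.0692]
eef_rot: [3.141, 0.003, 0.195]
ft_force: [0.5, -0.2, 0.0]
grip_width: 0.0412
clock: 18.7
position: [0.473, 0.2664, 0.0708]
eef_rot: [-3.141, -0.001, 0.195]
ft_force: [-1.1, -0.5, 2.9]
grip_width: 0.0303
clock: 19.32
position: [0.4744, 0.2669, 0.1935]
eef_rot: [-3.141, -0.006, 0.195]
ft_force: [-0.5, -0.5, -0.7]
grip_width: 0.0305
clock 19.3 [0.4744 0.2669 0.1935] yaw 0.195 tip z 0.1346 w 0.0305 tipoff [0.0012 0.0013]
slug px [367. 241.] 300 [0.4542 0.2246 0.01  ] rel cm x -2.93 y 3.64
slug px [281. 256.] 298 [0.4296 0.2878 0.01  ] rel cm x -4.12 y -3.04
```

View pics/w11c.png

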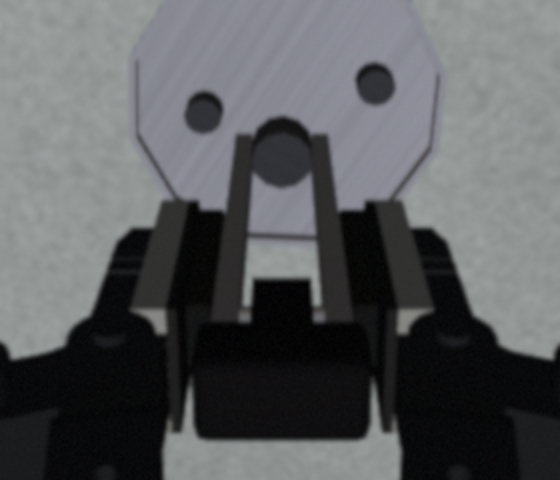

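Picture 11: the slug is held between the tip ends, with its centre about 1.5 mm behind the blades' front edge (so next time go 0.3 cm further). The other two slugs are still in the dish.

Now to the port.

```bash
python3 -m handwheel '[{"x":0.7,"y":5,"z":0,"yaw":0,"gripper":3.0},{"x":0.7,"y":6,"z":0,"yaw":0,"gripper":3.0},{"x":0.7,"y":6,"z":0,"yaw":0,"gripper":3.0},{"x":0.7,"y":5,"z":0,"yaw":0,"gripper":3.0},{"x":0,"y":2.5,"z":1,"yaw":0,"gripper":3.0}]' 30
python3 -m handwheel '[{"x":0,"y":0,"z":0.6,"yaw":0,"gripper":3.0},{"x":0,"y":0,"z":0,"yaw":0,"gripper":3.0}]' 30
python3 - <<'E'
from h import *
o=monitor.get_obs();cal=viewer.get_calibration('wrist');f=viewer.grab_frame('wrist');cv2.imwrite('pics/w12.png',f)
print(np.round(o['position'],4),o['eef_rot'],tipoff(cal,o,(320,266)),o['grip_width'])
plan([.5843,.039,.14])
for t in ('pocket1','green_sector','port'): pts('wrist',t,.074,cal)
E
```

```text
clock: 20.0
position: [0.548, 0.0287, 0.1789]
eef_rot: [-3.142, 0.001, 0.192]
ft_force: [-0.8, 0.4, -1.6]
grip_width: 0.0302
clock: 20.25
position: [0.5463, 0.0321, 0.1726]
eef_rot: [-3.14, 0.004, 0.195]
ft_force: [-0.6, 0.3, -0.7]
grip_width: 0.0303
[0.5463 0.0321 0.1726] [-3.13976692  0.00364465  0.19452102] (np.float64(0.002750357194863356), np.float64(0.0011748171600063832)) 0.03033278742396639
at [0.5468 0.0324 0.1734] yaw 0.195 -> tool yaw -0.000 (or -0.000) then cm x 3.81 y 0.08 z 3.34 clock 20.3 j6 1.23
wrist pocket1 0.93 [335. 129.] [0.6097 0.0354 0.074 ]
wrist pocket1 0.90 [329. 223.] [0.5592 0.0284 0.074 ]
wrist pocket1 0.83 [356.  85.] [0.6326 0.0298 0.074 ]
wrist pocket1 0.77 [325. 180.] [0.5821 0.0353 0.074 ]
wrist green_sector 0.77 [325. 151.] [0.5974 0.0385 0.074 ]
wrist port 0.57 [329. 152.] [0.5976 0.0363 0.074 ]
```

View pics/w12.png

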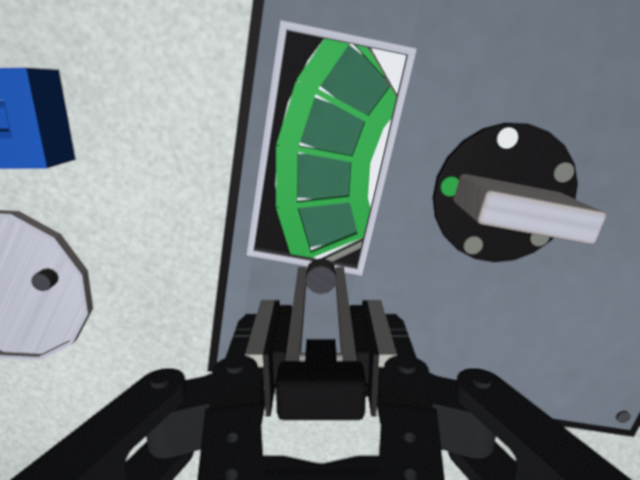

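Picture 12: the green pockets are visible at (328,223), (324,178), (333,126) and (356,80), counting from −x. The held slug is at 320,275, just outside the port.

I'll place it in the second pocket, lowering partway and checking first.

```bash
python3 -m handwheel '[{"x":1.8,"y":0.12,"z":0,"yaw":0,"gripper":3.0},{"x":1.8,"y":0.12,"z":0,"yaw":0,"gripper":3.0},{"x":0,"y":0,"z":1.2,"yaw":0,"gripper":3.0},{"x":0,"y":0,"z":1.2,"yaw":0,"gripper":3.0},{"x":0,"y":0,"z":0,"yaw":0,"gripper":3.0}]' 30
python3 - <<'E'
from h import *
o=monitor.get_obs();cal=viewer.get_calibration('wrist');f=viewer.grab_frame('wrist');cv2.imwrite('pics/w13.png',f)
print(np.round(o['position'],4))
cv2.imwrite('pics/w13c.png',cv2.resize(f[120:360,180:460],None,fx=2.5,fy=2.5))
E
```

```text
clock: 21.08
position: [0.5816, 0.0364, 0.1486]
eef_rot: [-3.14, 0.004, 0.195]
ft_force: [-0.5, 0.1, -0.7]
grip_width: 0.0302
[0.5816 0.0364 0.1486]
```

View pics/w13c.png

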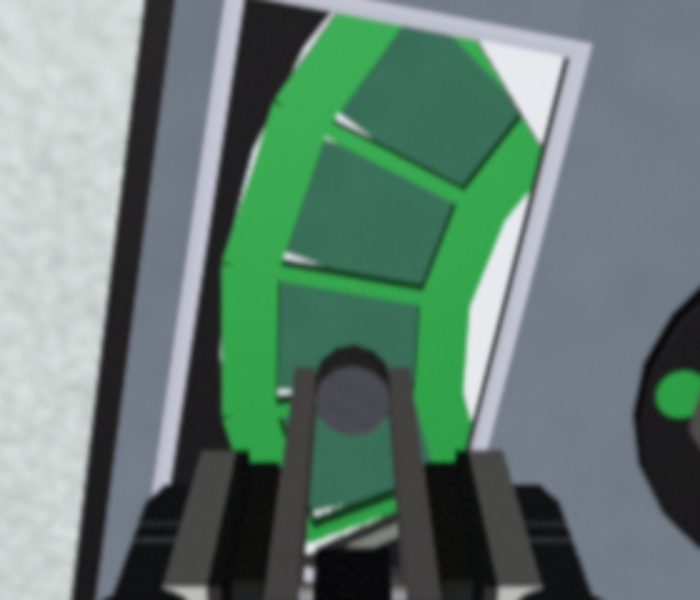

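Run:
```python
from h import *
o=monitor.get_obs();cal=viewer.get_calibration('wrist');y=o['eef_rot'][2];p=np.array(o['position'])
def W(c,r,z): return atz(cal,(180+c/2.5,120+r/2.5),z)
s=W(352,382,.082); st=W(352,400,.094); 
pk=np.mean([W(278,284,.074),W(417,305,.074),W(412,395,.074),W(277,388,.074)],0)
print('slug',s.round(4),st.round(4),'pocket',pk.round(4),'tcp',p.round(4))
for q in (s,st):
    d=(pk-q)[:2];print('rel cm x %.2f y %.2f'%(d@[np.cos(y),np.sin(y)]*100,d@[np.sin(y),-np.cos(y)]*100))
for n,q in (('p3',[(325,140),(455,205),(424,287),(285,258)]),('p4',[(403,28),(520,115),(463,187),(338,115)])):
    print(n,np.mean([W(*a,.074) for a in q],0).round(4))
print([ (np.hypot(*(W(a,b,.074)-W(c,d,.074))[:2])*1000).round(1) for a,b,c,d in ((278,284,417,305),(278,284,277,388),(417,305,412,395),(325,140,285,258),(455,205,424,287))])
```

```text
slug [0.5781 0.0337 0.082 ] [0.5798 0.0341 0.094 ] pocket [0.5828 0.0359 0.074 ] tcp [0.5823 0.0362 0.1495]
rel cm x 0.50 y -0.12
rel cm x 0.33 y -0.12
p3 [0.609  0.0357 0.074 ]
p4 [0.6328 0.029  0.074 ]
[np.float64(28.5), np.float64(22.9), np.float64(20.0), np.float64(25.2), np.float64(18.0)]
```

```bash
python3 -m handwheel '[{"x":0.4,"y":-0.12,"z":0.4,"yaw":0,"gripper":3.0},{"x":0,"y":0,"z":0.4,"yaw":0,"gripper":3.0},{"x":0,"y":0,"z":0.2,"yaw":0,"gripper":3.0},{"x":0,"y":0,"z":0,"yaw":0,"gripper":3.0}]' 30
python3 -m handwheel '[{"x":0,"y":0,"z":0,"yaw":0,"gripper":3.6},{"x":0,"y":0,"z":0,"yaw":0,"gripper":3.9},{"x":0,"y":0,"z":0,"yaw":0,"gripper":3.9},{"x":0,"y":0,"z":-1.5,"yaw":0,"gripper":3.9},{"x":0,"y":0,"z":-3,"yaw":0,"gripper":4.0}]' 30
python3 -m handwheel '[{"x":-3,"y":-1,"z":-2,"yaw":0,"gripper":4.1},{"x":-3,"y":-1,"z":0,"yaw":0,"gripper":4.1},{"x":0,"y":0,"z":0,"yaw":0,"gripper":4.1}]' 30
python3 - <<'E'
from h import *
o=monitor.get_obs();cal=viewer.get_calibration('wrist');f=viewer.grab_frame('wrist');cv2.imwrite('pics/w14.png',f)
print(np.round(o['position'],4))
for d in spotter.pinpoint('wrist','slug1_center'): print(d)
pts('wrist','slug1_center',.080,cal)
pts('wrist','pocket1',.074,cal)
E
```

```text
clock: 21.62
position: [0.5874, 0.038, 0.1408]
eef_rot: [3.141, -0.001, 0.195]
ft_force: [-0.3, 0.0, 2.1]
grip_width: 0.0306
clock: 22.25
position: [0.5864, 0.038, 0.1855]
eef_rot: [-3.141, 0.003, 0.195]
ft_force: [0.1, 1.0, -0.4]
grip_width: 0.0401
clock: 22.62
position: [0.523, 0.0464, 0.2069]
eef_rot: [3.141, -0.001, 0.195]
ft_force: [-0.3, 0.1, 0.4]
grip_width: 0.0408
[0.523  0.0464 0.2069]
{'centre': [0.2752, 0.5569], 'score': 0.68}
wrist slug1_center 0.68 [356. 132.] [0.5852 0.0357 0.08  ]
wrist pocket1 0.95 [356. 139.] [0.5804 0.0345 0.074 ]
wrist pocket1 0.86 [385.  48.] [0.6332 0.0294 0.074 ]
wrist pocket1 0.70 [360.  89.] [0.6093 0.0386 0.074 ]
wrist pocket1 0.65 [358. 174.] [0.5604 0.0287 0.074 ]
```

Slug 1 is down: 2 N contact, seen at (0.585,0.036) in the second pocket. Now slug 2.

```bash
python3 -m handwheel '[{"x":-1.7,"y":-4.75,"z":0,"yaw":0,"gripper":4.1},{"x":-1.7,"y":-4.75,"z":0,"yaw":0,"gripper":4.1},{"x":-1.7,"y":-4.75,"z":1,"yaw":0,"gripper":4.1},{"x":-1.7,"y":-4.75,"z":2,"yaw":0,"gripper":4.1},{"x":0,"y":0,"z":4.5,"yaw":0,"gripper":4.1}]' 30
python3 -m handwheel '[{"x":0,"y":0,"z":3.5,"yaw":0,"gripper":4.1},{"x":0,"y":0,"z":0.8,"yaw":0,"gripper":4.1},{"x":0,"y":0,"z":0,"yaw":0,"gripper":4.1}]' 30
python3 - <<'E'
from h import *
rel('w15')
E
```

```text
clock: 23.45
position: [0.4215, 0.2225, 0.1313]
eef_rot: [-3.14, -0.005, 0.199]
ft_force: [2.4, 0.6, -1.1]
grip_width: 0.0411
clock: 23.82
position: [0.4217, 0.2192, 0.0875]
eef_rot: [3.142, 0.0, 0.194]
ft_force: [0.2, 0.2, -0.4]
grip_width: 0.041
clock 23.8 [0.4217 0.2192 0.0875] yaw 0.194 tip z 0.0286 w 0.0410 tipoff [0.0009 0.0013]
slug px [319. 195.] 752 [0.4544 0.2247 0.01  ] rel cm x 3.23 y -0.03
slug px [186. 218.] 815 [0.4298 0.2881 0.01  ] rel cm x 2.04 y -6.74
```

```bash
python3 -m handwheel '[{"x":3.7,"y":-0.03,"z":0,"yaw":0,"gripper":4.1},{"x":0,"y":0,"z":0,"yaw":0,"gripper":4.1},{"x":0,"y":0,"z":1.0,"yaw":0,"gripper":4.1},{"x":0,"y":0,"z":0.85,"yaw":0,"gripper":4.1},{"x":0,"y":0,"z":0,"yaw":0,"gripper":4.1}]' 30
python3 -m handwheel '[{"x":0,"y":0,"z":0,"yaw":0,"gripper":3.6},{"x":0,"y":0,"z":0,"yaw":0,"gripper":3.2},{"x":0,"y":0,"z":0,"yaw":0,"gripper":3.0},{"x":0,"y":0,"z":0,"yaw":0,"gripper":3.0},{"x":0,"y":0,"z":0,"yaw":0,"gripper":3.0}]' 30
python3 -m handwheel '[{"x":0,"y":0,"z":-1,"yaw":0,"gripper":3.0},{"x":0,"y":0,"z":-3,"yaw":0,"gripper":3.0},{"x":0,"y":0,"z":-5,"yaw":0,"gripper":3.0},{"x":0,"y":0,"z":-3,"yaw":0,"gripper":3.0},{"x":0,"y":0,"z":0,"yaw":0,"gripper":3.0}]' 30
python3 - <<'E'
from h import *
rel('w16')
f=cv2.imread('pics/w16.png')
cv2.imwrite('pics/w16c.png',f[200:440,180:460])
cal=viewer.get_calibration('wrist');pts('wrist','slug1_center',.13,cal)
yaw=-.15;tx=np.array([np.cos(yaw),np.sin(yaw)]);ty=np.array([np.sin(yaw),-np.cos(yaw)])
t=np.array([.609,.0362])+.006*tx-.0017*ty
plan([*(t-.035*tx),.1726],yaw)
E
```

```text
clock: 24.5
position: [0.4558, 0.2264, 0.0679]
eef_rot: [3.141, 0.003, 0.195]
ft_force: [-0.1, -0.0, -0.3]
grip_width: 0.0411
clock: 25.12
position: [0.4574, 0.2268, 0.0693]
eef_rot: [-3.142, -0.001, 0.195]
ft_force: [0.4, -0.8, 4.2]
grip_width: 0.0307
clock: 25.75
position: [0.4588, 0.2271, 0.1919]
eef_rot: [-3.141, -0.006, 0.195]
ft_force: [0.0, -0.3, -0.5]
grip_width: 0.0307
clock 25.8 [0.4588 0.2271 0.1919] yaw 0.195 tip z 0.1330 w 0.0307 tipoff [0.0012 0.0013]
slug px [233. 228.] 323 [0.4296 0.2876 0.01  ] rel cm x -1.82 y -6.63
slug px [602. 263.] 212 [ 0.457  -0.0023  0.01  ] rel cm x -4.75 y 22.34
at [0.4568 0.2266 0.1886] yaw 0.195 -> tool yaw 0.345 (or -5.938) then cm x 15.00 y 16.38 z 1.60 clock 25.9 j6 1.62
```

```bash
python3 -c "
import cv2
for n in ('w11','w12','w15','w16'): 
  f=cv2.imread('pics/%s.png'%n); print(n,f[262:290:4,320].mean(1).round(0), f[275,305:336:4].mean(1).round(0))"
python3 -m handwheel '[{"x":0,"y":0,"z":0,"yaw":0.173,"gripper":3.0},{"x":0,"y":0,"z":0,"yaw":0.172,"gripper":3.0},{"x":4,"y":4.1,"z":0,"yaw":0,"gripper":3.0},{"x":4,"y":4.1,"z":0,"yaw":0,"gripper":3.0},{"x":4,"y":4.1,"z":0,"yaw":0,"gripper":3.0}]' 30
python3 -m handwheel '[{"x":3,"y":4.1,"z":0,"yaw":0,"gripper":3.0},{"x":0,"y":0,"z":0.8,"yaw":0,"gripper":3.0},{"x":0,"y":0,"z":0.8,"yaw":0,"gripper":3.0},{"x":0,"y":0,"z":0,"yaw":0,"gripper":3.0}]' 30
python3 -m handwheel '[{"x":1.75,"y":0,"z":0,"yaw":0,"gripper":3.0},{"x":1.75,"y":0,"z":0,"yaw":0,"gripper":3.0},{"x":0,"y":0,"z":1.2,"yaw":0,"gripper":3.0},{"x":0,"y":0,"z":1.1,"yaw":0,"gripper":3.0},{"x":0,"y":0,"z":0,"yaw":0,"gripper":3.0}]' 30
python3 - <<'E'
from h import *
o=monitor.get_obs();cal=viewer.get_calibration('wrist');f=viewer.grab_frame('wrist');cv2.imwrite('pics/w17.png',f)
print(np.round(o['position'],4))
cv2.imwrite('pics/w17c.png',cv2.resize(f[120:360,180:460],None,fx=2.5,fy=2.5))
pts('wrist','slug1_center',.088,cal)
pts('wrist','pocket1',.074,cal)
E
```

```text
w11 [20. 35. 53. 52. 51. 52. 52.] [38. 54. 51. 51. 51. 51. 51. 53.]
w12 [32. 54. 77. 75. 76. 77. 75.] [56. 77. 77. 77. 75. 77. 78. 74.]
w15 [139. 138. 140. 140. 139. 140. 139.] [137. 139. 139. 140. 140. 140. 136. 140.]
w16 [19. 22. 51. 51. 49. 52. 51.] [35. 49. 49. 49. 51. 52. 51. 42.]
clock: 26.48
position: [0.5571, 0.0859, 0.1869]
eef_rot: [3.141, 0.004, -0.15]
ft_force: [0.9, 0.2, -1.3]
grip_width: 0.0305
clock: 26.98
position: [0.5792, 0.0434, 0.1711]
eef_rot: [-3.141, 0.004, -0.149]
ft_force: [-0.3, 0.4, -0.5]
grip_width: 0.0302
clock: 27.6
position: [0.6136, 0.0375, 0.1481]
eef_rot: [3.142, 0.004, -0.15]
ft_force: [-0.1, -0.0, -0.8]
grip_width: 0.0302
[0.6136 0.0375 0.1481]
wrist slug1_center 0.72 [328. 317.] [0.5882 0.0359 0.088 ]
wrist pocket1 0.97 [327. 313.] [0.5827 0.0369 0.074 ]
wrist pocket1 0.96 [352. 348.] [0.559  0.0267 0.074 ]
wrist pocket1 0.79 [329. 223.] [0.6323 0.0289 0.074 ]
```

View pics/w17c.png

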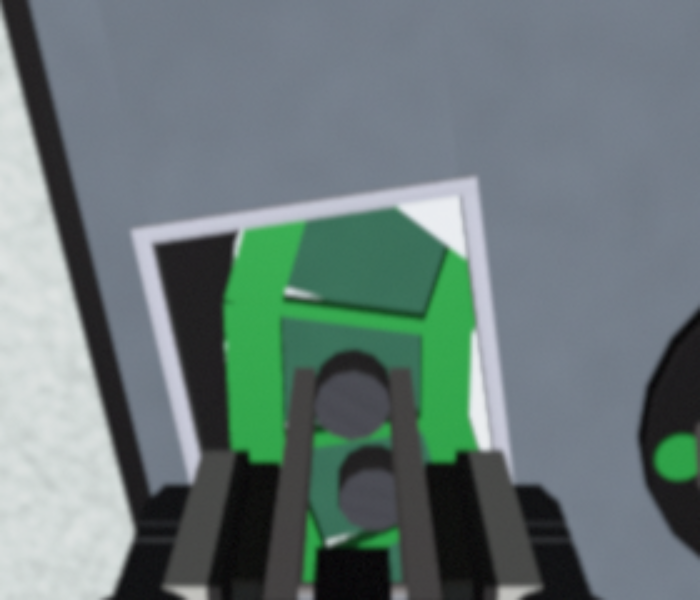

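Run:
```python
from h import *
o=monitor.get_obs();cal=viewer.get_calibration('wrist');y=o['eef_rot'][2]
def W(c,r,z): return atz(cal,(180+c/2.5,120+r/2.5),z)
T=lambda d:(round(d[:2]@[np.cos(y),np.sin(y)]*100,2),round(d[:2]@[np.sin(y),-np.cos(y)]*100,2))
e=(W(282,318,.074)+W(421,336,.074))/2
for s in (W(352,384,.082),W(352,403,.094)): print('slug->far edge',T(e-s), s.round(4))
print('width',T(W(421,336,.074)-W(282,318,.074)))
print('slug1 top',W(375,497,.086).round(4), 'slug1->held', T(W(352,384,.082)-W(375,497,.086)), o['clock'])
```

```text
slug->far edge (np.float64(0.92), np.float64(-0.01)) [0.6106 0.036  0.082 ]
slug->far edge (np.float64(0.78), np.float64(-0.0)) [0.612  0.0358 0.094 ]
width (np.float64(-0.4), np.float64(2.85))
slug1 top [0.5868 0.0349 0.086 ] slug1->held (np.float64(2.34), np.float64(-0.47)) 27.75
```

Picture 14: slug 1 sits in the second pocket (crop 375,497) and slug 2 is over the third, 2.5 mm too far forward. I'll correct that and set it down.

```bash
python3 -m handwheel '[{"x":-0.25,"y":0,"z":0.3,"yaw":0,"gripper":3.0},{"x":0,"y":0,"z":0.4,"yaw":0,"gripper":3.0},{"x":0,"y":0,"z":0.2,"yaw":0,"gripper":3.0},{"x":0,"y":0,"z":0,"yaw":0,"gripper":3.0}]' 30
python3 -m handwheel '[{"x":0,"y":0,"z":0,"yaw":0,"gripper":3.6},{"x":0,"y":0,"z":0,"yaw":0,"gripper":3.9},{"x":0,"y":0,"z":0,"yaw":0,"gripper":3.9},{"x":0,"y":0,"z":-1.5,"yaw":0,"gripper":3.9},{"x":0,"y":0,"z":-3,"yaw":0,"gripper":4.0}]' 30
python3 -m handwheel '[{"x":-3,"y":-1,"z":-2,"yaw":0,"gripper":4.1},{"x":-3,"y":-1,"z":0,"yaw":0,"gripper":4.1},{"x":0,"y":0,"z":0,"yaw":-0.173,"gripper":4.1},{"x":0,"y":0,"z":0,"yaw":-0.172,"gripper":4.1},{"x":0,"y":0,"z":0,"yaw":0,"gripper":4.1}]' 30
python3 - <<'E'
from h import *
o=monitor.get_obs();cal=viewer.get_calibration('wrist');f=viewer.grab_frame('wrist');cv2.imwrite('pics/w18.png',f)
pts('wrist','slug1_center',.080,cal)
pts('wrist','pocket1',.074,cal)
yaw=.195;tx=np.array([np.cos(yaw),np.sin(yaw)]);ty=np.array([np.sin(yaw),-np.cos(yaw)])
plan([*(np.array([.4297,.2881])-.037*tx-.0012*ty),.0885],yaw)
E
```

```text
clock: 28.25
position: [0.613, 0.0372, 0.1406]
eef_rot: [3.142, 0.0, -0.15]
ft_force: [0.2, 0.4, -1.0]
grip_width: 0.0305
clock: 28.88
position: [0.6124, 0.0373, 0.186]
eef_rot: [3.142, 0.003, -0.15]
ft_force: [-0.3, -0.2, -0.0]
grip_width: 0.04
clock: 29.5
position: [0.5571, 0.066, 0.2071]
eef_rot: [3.141, -0.002, 0.193]
ft_force: [-0.4, 0.4, -0.2]
grip_width: 0.0409
wrist slug1_center 0.55 [374. 193.] [0.5858 0.0363 0.08  ]
wrist pocket1 0.97 [376. 230.] [0.5609 0.0287 0.074 ]
wrist pocket1 0.91 [372. 196.] [0.5826 0.0363 0.074 ]
wrist pocket1 0.89 [404. 117.] [0.6329 0.0287 0.074 ]
wrist pocket1 0.83 [380. 156.] [0.6077 0.0372 0.074 ]
at [0.557  0.0659 0.2064] yaw 0.192 -> tool yaw -0.003 (or 6.280) then cm x -11.88 y -24.38 z 11.79 clock 29.6 j6 1.30
```

```bash
python3 -m handwheel '[{"x":-2.4,"y":-4.9,"z":0,"yaw":0,"gripper":4.1},{"x":-2.4,"y":-4.9,"z":0,"yaw":0,"gripper":4.1},{"x":-2.4,"y":-4.9,"z":0,"yaw":0,"gripper":4.1},{"x":-2.4,"y":-4.9,"z":1,"yaw":0,"gripper":4.1},{"x":-2.3,"y":-4.8,"z":2,"yaw":0,"gripper":4.1}]' 30
python3 -m handwheel '[{"x":0,"y":0,"z":4.5,"yaw":0,"gripper":4.1},{"x":0,"y":0,"z":3.5,"yaw":0,"gripper":4.1},{"x":0,"y":0,"z":0.8,"yaw":0,"gripper":4.1},{"x":0,"y":0,"z":0,"yaw":0,"gripper":4.1}]' 30
python3 - <<'E'
from h import *
rel('w19')
E
```

```text
clock: 30.28
position: [0.3925, 0.2839, 0.1767]
eef_rot: [-3.141, -0.003, 0.192]
ft_force: [0.3, -0.6, -0.9]
grip_width: 0.0411
clock: 30.78
position: [0.3932, 0.2823, 0.0882]
eef_rot: [3.142, 0.0, 0.194]
ft_force: [0.8, 0.2, -0.4]
grip_width: 0.0409
clock 30.8 [0.3932 0.2823 0.0882] yaw 0.194 tip z 0.0293 w 0.0409 tipoff [0.0009 0.0013]
slug px [320. 187.] 758 [0.4298 0.288  0.01  ] rel cm x 3.61 y 0.02
```

```bash
python3 -m handwheel '[{"x":4.1,"y":0.02,"z":0,"yaw":0,"gripper":4.1},{"x":0,"y":0,"z":0,"yaw":0,"gripper":4.1},{"x":0,"y":0,"z":1.0,"yaw":0,"gripper":4.1},{"x":0,"y":0,"z":0.9,"yaw":0,"gripper":4.1},{"x":0,"y":0,"z":0,"yaw":0,"gripper":4.1}]' 30
python3 -m handwheel '[{"x":0,"y":0,"z":0,"yaw":0,"gripper":3.6},{"x":0,"y":0,"z":0,"yaw":0,"gripper":3.2},{"x":0,"y":0,"z":0,"yaw":0,"gripper":3.0},{"x":0,"y":0,"z":0,"yaw":0,"gripper":3.0},{"x":0,"y":0,"z":0,"yaw":0,"gripper":3.0}]' 30
python3 -m handwheel '[{"x":0,"y":0,"z":-1,"yaw":0,"gripper":3.0},{"x":0,"y":0,"z":-3,"yaw":0,"gripper":3.0},{"x":0,"y":0,"z":-5,"yaw":0,"gripper":3.0},{"x":0,"y":0,"z":-3,"yaw":-0.125,"gripper":3.0},{"x":0,"y":0,"z":0,"yaw":-0.125,"gripper":3.0}]' 30
python3 -m handwheel '[{"x":0,"y":0,"z":0,"yaw":0,"gripper":3.0}]' 30
python3 - <<'E'
from h import *
rel('w20')
f=cv2.imread('pics/w20.png');print(f[262:290:4,320].mean(1).round(0))
yaw=.445;tx=np.array([np.cos(yaw),np.sin(yaw)]);ty=np.array([np.sin(yaw),-np.cos(yaw)])
plan([*(np.array([.5602,.0287])+.0045*tx-.0017*ty),.1726],yaw)
E
```

```text
clock: 31.45
position: [0.4316, 0.2896, 0.0679]
eef_rot: [3.141, 0.003, 0.195]
ft_force: [-0.1, 0.4, -0.9]
grip_width: 0.0407
clock: 32.08
position: [0.4333, 0.2902, 0.0693]
eef_rot: [-3.141, -0.001, 0.195]
ft_force: [-0.2, 0.8, 3.0]
grip_width: 0.0303
clock: 32.7
position: [0.4347, 0.2908, 0.1925]
eef_rot: [3.141, -0.006, 0.449]
ft_force: [0.7, 0.0, -2.1]
grip_width: 0.03
clock: 32.83
position: [0.433, 0.2901, 0.1896]
eef_rot: [3.142, -0.001, 0.444]
ft_force: [-0.8, -1.0, -1.0]
grip_width: 0.0302
clock 32.8 [0.433  0.2901 0.1896] yaw 0.444 tip z 0.1307 w 0.0302 tipoff [0.0006 0.0012]
[32. 19. 48. 53. 51. 54. 53.]
at [0.4328 0.2899 0.189 ] yaw 0.442 -> tool yaw -0.003 (or 6.280) then cm x 0.71 y 28.90 z 1.64 clock 32.9 j6 1.50
```

Slug 3 is held (the dark pixels between the tips match). On to the first pocket.

```bash
python3 -m handwheel '[{"x":0.14,"y":5.8,"z":0,"yaw":0,"gripper":3.0},{"x":0.14,"y":5.8,"z":0,"yaw":0,"gripper":3.0},{"x":0.14,"y":5.8,"z":0,"yaw":0,"gripper":3.0},{"x":0.14,"y":5.8,"z":0,"yaw":0,"gripper":3.0},{"x":0.14,"y":5.7,"z":0,"yaw":0,"gripper":3.0}]' 30
python3 -m handwheel '[{"x":0,"y":0,"z":0.8,"yaw":0,"gripper":3.0},{"x":0,"y":0,"z":0.8,"yaw":0,"gripper":3.0},{"x":0,"y":0,"z":0,"yaw":0,"gripper":3.0}]' 30
python3 - <<'E'
from h import *
yaw=.445;tx=np.array([np.cos(yaw),np.sin(yaw)]);ty=np.array([np.sin(yaw),-np.cos(yaw)])
o=monitor.get_obs();cal=viewer.get_calibration('wrist');f=viewer.grab_frame('wrist');cv2.imwrite('pics/w21.png',f)
plan([*(np.array([.5602,.0287])+.0045*tx-.0017*ty),.1486],yaw)
pts('wrist','pocket1',.074,cal);pts('wrist','slug1_center',.08,cal)
cv2.imwrite('pics/w21c.png',cv2.resize(f[80:360,180:480],None,fx=2,fy=2))
E
```

```text
clock: 33.5
position: [0.564, 0.0304, 0.1883]
eef_rot: [-3.141, 0.001, 0.442]
ft_force: [0.6, 1.1, -0.9]
grip_width: 0.0303
clock: 33.88
position: [0.5622, 0.0336, 0.1716]
eef_rot: [-3.14, 0.003, 0.445]
ft_force: [-0.3, -1.5, -0.8]
grip_width: 0.0302
at [0.5627 0.0336 0.1723] yaw 0.446 -> tool yaw 0.001 (or -6.282) then cm x 0.01 y 0.17 z 2.37 clock 33.9 j6 0.99
wrist pocket1 0.92 [326. 247.] [0.562  0.0288 0.074 ]
wrist pocket1 0.81 [330. 211.] [0.5818 0.0355 0.074 ]
wrist pocket1 0.74 [385. 127.] [0.6344 0.0295 0.074 ]
wrist pocket1 0.56 [347. 166.] [0.608  0.0387 0.074 ]
wrist slug1_center 0.88 [332. 207.] [0.5856 0.0365 0.08  ]
```

View pics/w21c.png

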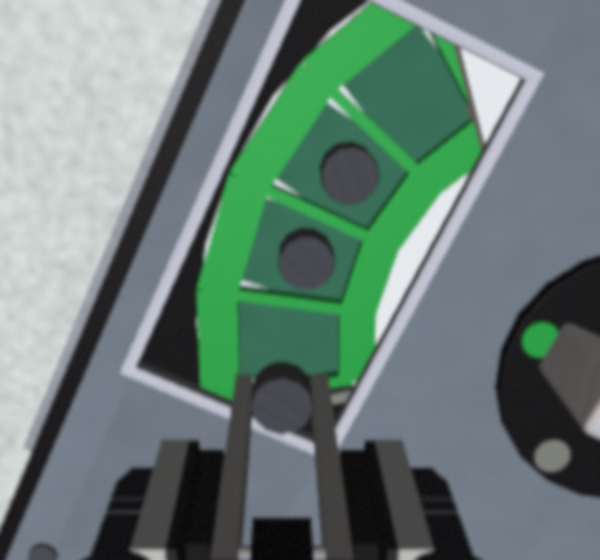

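```bash
cat > p.py <<'E'
from h import *
def go(e1,e2,s,x0,y0,k):
    o=monitor.get_obs();cal=viewer.get_calibration('wrist');y=o['eef_rot'][2];tz=o['position'][2]-.0589
    W=lambda c,r,z: atz(cal,(x0+c/k,y0+r/k),z)
    T=lambda d:(round(d[:2]@[np.cos(y),np.sin(y)]*100,2),round(d[:2]@[np.sin(y),-np.cos(y)]*100,2))
    e=(W(*e1,.074)+W(*e2,.074))/2
    print('slug->far edge by top',T(e-W(*s[0],tz+.0045)),'by bottom',T(e-W(*s[1],tz-.0075)),'tz',tz, 'clock',o['clock'])
E
python3 -c "
from p import *
go((239,303),(340,318),((281,405),(281,391)),180,80,2)"
```

```text
slug->far edge by top (np.float64(0.82), np.float64(0.25)) by bottom (np.float64(1.0), np.float64(0.25)) tz 0.11420432530006586 clock 34.025
```

Picture 15: slugs 1 and 2 stand in their own pockets (crop 306,258 and 350,173). Slug 3 is above the first pocket and needs x −0.15, y +0.25.

```bash
python3 -m handwheel '[{"x":-0.15,"y":0.25,"z":0.6,"yaw":0,"gripper":3.0},{"x":0,"y":0,"z":1,"yaw":0,"gripper":3.0},{"x":0,"y":0,"z":1,"yaw":0,"gripper":3.0},{"x":0,"y":0,"z":0.5,"yaw":0,"gripper":3.0},{"x":0,"y":0,"z":0.2,"yaw":0,"gripper":3.0}]' 30
python3 -m handwheel '[{"x":0,"y":0,"z":0,"yaw":0,"gripper":3.0}]' 30
```

```text
clock: 34.65
position: [0.5632, 0.0293, 0.1393]
eef_rot: [-3.141, 0.001, 0.445]
ft_force: [-0.5, 1.1, 2.4]
grip_width: 0.0306
clock: 34.78
position: [0.5636, 0.0292, 0.1399]
eef_rot: [3.142, -0.0, 0.445]
ft_force: [0.4, 0.4, -0.7]
grip_width: 0.0306
```

```bash
python3 -m handwheel '[{"x":0,"y":0,"z":0,"yaw":0,"gripper":3.6},{"x":0,"y":0,"z":0,"yaw":0,"gripper":3.9},{"x":0,"y":0,"z":0,"yaw":0,"gripper":3.9},{"x":0,"y":0,"z":-1.5,"yaw":0,"gripper":3.9},{"x":0,"y":0,"z":-3,"yaw":0,"gripper":4.0}]' 30
python3 -m handwheel '[{"x":-4,"y":-1,"z":-1,"yaw":0,"gripper":4.1},{"x":-3,"y":-1,"z":0,"yaw":0.125,"gripper":4.1},{"x":0,"y":0,"z":0,"yaw":0.125,"gripper":4.1},{"x":0,"y":0,"z":0,"yaw":0,"gripper":4.1}]' 30
python3 - <<'E'
from h import *
cal=viewer.get_calibration('wrist');f=viewer.grab_frame('wrist');cv2.imwrite('pics/w22.png',f)
pts('wrist','slug1_center',.08,cal);pts('wrist','pocket1',.074,cal)
slugs(f,cal,amin=60)
plan([.5706,.2566,.165],.195)
E
```

```text
clock: 35.4
position: [0.5627, 0.0294, 0.1851]
eef_rot: [-3.14, 0.002, 0.445]
ft_force: [0.3, -0.8, 0.3]
grip_width: 0.04
clock: 35.9
position: [0.4919, 0.0171, 0.1963]
eef_rot: [3.141, -0.002, 0.196]
ft_force: [0.2, -0.1, -0.4]
grip_width: 0.041
wrist slug1_center 0.71 [316.  64.] [0.5856 0.0366 0.08  ]
wrist slug1_center 0.26 [319.  72.] [0.5819 0.0341 0.08  ]
wrist pocket1 0.83 [321. 116.] [0.5595 0.0285 0.074 ]
wrist pocket1 0.58 [313.  74.] [0.5807 0.0369 0.074 ]
blob [326.  15.] 783 [0.6208 0.0372 0.01  ]
blob [317.  65.] 687 [0.5888 0.0372 0.01  ]
blob [326. 115.] 614 [0.5572 0.0245 0.01  ]
blob [228. 246.] 116 [0.4452 0.0803 0.01  ]
blob [611. 313.] 115 [ 0.4473 -0.2417  0.01  ]
blob [607. 431.] 71 [ 0.3296 -0.2905  0.01  ]
blob [624. 433.] 74 [ 0.3307 -0.307   0.01  ]
at [0.4922 0.0172 0.1954] yaw 0.197 -> tool yaw 0.002 (or -6.281) then cm x 12.33 y -21.97 z 3.04 clock 36.0 j6 1.18
```

Blobs show three slugs, in the first, second and third pockets. Now the tongs go back to the stand. I'll return to the exact lift pose and compare with picture 8 numerically.

```bash
python3 -m handwheel '[{"x":2.5,"y":-4.4,"z":0,"yaw":0,"gripper":4.1},{"x":2.5,"y":-4.4,"z":0,"yaw":0,"gripper":4.1},{"x":2.5,"y":-4.4,"z":0,"yaw":0,"gripper":4.1},{"x":2.5,"y":-4.4,"z":1,"yaw":0,"gripper":4.1},{"x":2.3,"y":-4.4,"z":2,"yaw":0,"gripper":4.1}]' 30
python3 -m handwheel '[{"x":0,"y":0,"z":0,"yaw":0,"gripper":4.1},{"x":0,"y":0,"z":0,"yaw":0,"gripper":4.1}]' 30
cat > st.py <<'E'
from h import *
plan([.5706,.2566,.1652],.195)
f=viewer.grab_frame('wrist');cv2.imwrite('pics/w23.png',f)
g=cv2.imread('pics/w8.png')
def st(im):
    b,_,r=[im[...,i].astype(int) for i in range(3)]
    c=max(cv2.findContours((b-r>60).astype(np.uint8),0,2)[0],key=cv2.contourArea);return cv2.minAreaRect(c)
print(st(g),st(f))
# tongs tips patch
for im in (g,f):
    print(cv2.matchTemplate(im[255:330,270:370],g[262:310,280:362],cv2.TM_CCOEFF_NORMED).max(), cv2.minMaxLoc(cv2.matchTemplate(im[250:330,268:372],g[262:310,280:362],cv2.TM_CCOEFF_NORMED))[3])
E
python3 st.py
```

```text
clock: 36.67
position: [0.5713, 0.2589, 0.1654]
eef_rot: [3.142, -0.003, 0.197]
ft_force: [0.7, -1.1, -0.8]
grip_width: 0.041
clock: 36.92
position: [0.5696, 0.2568, 0.1644]
eef_rot: [3.141, 0.001, 0.197]
ft_force: [0.3, 0.3, -0.4]
grip_width: 0.0408
at [0.5696 0.2568 0.1644] yaw 0.197 -> tool yaw 0.002 (or -6.282) then cm x 0.10 y 0.04 z -0.08 clock 36.9 j6 1.62
((315.5, 229.0), (88.0, 141.0), 90.0) ((316.0, 225.0), (90.0, 144.0), 90.0)
1.0 (12, 12)
0.97447467 (12, 9)
```

```bash
python3 -m handwheel '[{"x":0.05,"y":0,"z":3.5,"yaw":0,"gripper":4.1},{"x":0,"y":0,"z":2,"yaw":0,"gripper":4.1},{"x":0,"y":0,"z":1.3,"yaw":0,"gripper":4.1},{"x":0,"y":0,"z":1,"yaw":0,"gripper":4.1},{"x":0,"y":0,"z":0,"yaw":0,"gripper":4.1}]' 30
python3 -m handwheel '[{"x":0,"y":0,"z":0.7,"yaw":0,"gripper":4.1},{"x":0,"y":0,"z":0.7,"yaw":0,"gripper":4.1},{"x":0,"y":0,"z":0.3,"yaw":0,"gripper":4.1},{"x":0,"y":0,"z":0,"yaw":0,"gripper":4.1}]' 30
```

```text
clock: 37.6
position: [0.5702, 0.2566, 0.0868]
eef_rot: [3.142, 0.0, 0.194]
ft_force: [-0.5, 0.3, -0.1]
grip_width: 0.0409
clock: 38.1
position: [0.57, 0.257, 0.0695]
eef_rot: [3.142, 0.001, 0.195]
ft_force: [0.0, -0.5, -0.3]
grip_width: 0.0409
```

```bash
python3 -m handwheel '[{"x":0,"y":0,"z":0.3,"yaw":0,"gripper":4.1},{"x":0,"y":0,"z":0.1,"yaw":0,"gripper":4.1},{"x":0,"y":0,"z":0.1,"yaw":0,"gripper":4.1},{"x":0,"y":0,"z":0,"yaw":0,"gripper":4.1}]' 30
python3 -m handwheel '[{"x":0,"y":0,"z":0,"yaw":0,"gripper":4.6},{"x":0,"y":0,"z":0,"yaw":0,"gripper":5.4},{"x":0,"y":0,"z":0,"yaw":0,"gripper":7.5},{"x":0,"y":0,"z":0,"yaw":0,"gripper":8.5},{"x":0,"y":0,"z":0,"yaw":0,"gripper":8.5}]' 30
python3 -m handwheel '[{"x":0,"y":0,"z":-2,"yaw":0,"gripper":8.5},{"x":0,"y":0,"z":-6,"yaw":0,"gripper":8.5},{"x":0,"y":0,"z":-6,"yaw":0,"gripper":8.5},{"x":0,"y":0,"z":-6,"yaw":0,"gripper":8.5},{"x":0,"y":0,"z":0,"yaw":0,"gripper":8.5}]' 30
python3 - <<'E'
from h import *
cal=viewer.get_calibration('wrist');f=viewer.grab_frame('wrist');cv2.imwrite('pics/w24.png',f)
pts('wrist','tongs_grip',.064,cal);pts('wrist','tongs_home',.064,cal)
for c in('scene','side'):
    cc=viewer.get_calibration(c);f=viewer.grab_frame(c);cv2.imwrite(f'pics/{c}1.png',f);pts(c,'tongs_grip',.064,cc)
plan([.597,-.0465,.25],1.579)
E
```

```text
clock: 38.6
position: [0.5703, 0.257, 0.0651]
eef_rot: [-3.142, -0.0, 0.195]
ft_force: [-1.4, -0.0, 0.4]
grip_width: 0.0408
clock: 39.22
position: [0.5703, 0.257, 0.065]
eef_rot: [-3.142, -0.0, 0.195]
ft_force: [0.3, -0.1, 0.3]
grip_width: 0.0846
clock: 39.85
position: [0.5729, 0.2577, 0.2717]
eef_rot: [-3.141, -0.012, 0.195]
ft_force: [0.3, 0.5, -1.1]
grip_width: 0.0845
wrist tongs_grip 0.93 [354.  66.] [0.6774 0.2518 0.064 ]
wrist tongs_grip 0.86 [320. 207.] [0.5677 0.2555 0.064 ]
wrist tongs_home 0.59 [319. 206.] [0.5686 0.2565 0.064 ]
scene tongs_grip 0.71 [454. 250.] [0.6863 0.2268 0.064 ]
scene tongs_grip 0.64 [419. 224.] [0.5587 0.2706 0.064 ]
scene tongs_grip 0.22 [164. 301.] [ 0.3362 -0.3409  0.064 ]
side tongs_grip 0.82 [206. 287.] [0.5621 0.2613 0.064 ]
side tongs_grip 0.60 [177. 259.] [0.6689 0.2622 0.064 ]
at [0.5696 0.2568 0.263 ] yaw 0.195 -> tool yaw -1.384 (or 4.899) then cm x -30.35 y 2.49 z 1.30 clock 40.2 j6 1.62
```

```bash
python3 - <<'E'
import cv2,numpy as np
for c,(x0,x1,y0,y1) in {'scene':(395,440,205,265),'side':(180,240,262,322)}.items():
    a=cv2.imread(f'pics/{c}0.png')[y0:y1,x0:x1];b=cv2.imread(f'pics/{c}1.png')
    r=cv2.matchTemplate(b[y0-6:y1+6,x0-6:x1+6],a,cv2.TM_CCOEFF_NORMED);_,m,_,l=cv2.minMaxLoc(r);print(c,m,np.array(l)-6)
E
python3 -m handwheel '[{"x":0,"y":0,"z":0,"yaw":-0.18,"gripper":8.5},{"x":0,"y":0,"z":0,"yaw":-0.18,"gripper":8.5},{"x":0,"y":0,"z":0,"yaw":-0.18,"gripper":8.5},{"x":0,"y":0,"z":0,"yaw":-0.18,"gripper":8.5}]' 30 >/dev/null
python3 -m handwheel '[{"x":0,"y":0,"z":0,"yaw":-0.18,"gripper":8.5},{"x":0,"y":0,"z":0,"yaw":-0.18,"gripper":8.5},{"x":0,"y":0,"z":0,"yaw":-0.18,"gripper":8.5},{"x":0,"y":0,"z":0,"yaw":-0.124,"gripper":8.5}]' 30 >/dev/null
python3 -m handwheel '[{"x":-6.1,"y":0.5,"z":0,"yaw":0,"gripper":8.5},{"x":-6.1,"y":0.5,"z":0,"yaw":0,"gripper":8.5},{"x":-6.1,"y":0.5,"z":0,"yaw":0,"gripper":8.5},{"x":-6.1,"y":0.5,"z":0,"yaw":0,"gripper":8.5},{"x":-5.95,"y":0.5,"z":0,"yaw":0,"gripper":8.5}]' 30
python3 -m handwheel '[{"x":0,"y":0,"z":0,"yaw":0,"gripper":8.5},{"x":0,"y":0,"z":0,"yaw":0,"gripper":8.5}]' 30
python3 - <<'E'
from h import *
cal=viewer.get_calibration('wrist');f=viewer.grab_frame('wrist');cv2.imwrite('pics/w25.png',f)
pts('wrist','hub_grip',.127,cal)
plan([.5978,-.0462,.127],1.579)
E
```

```text
scene 0.9937049746513367 [0 0]
side 0.9808616042137146 [0 0]
clock: 41.82
position: [0.5973, -0.0482, 0.2639]
eef_rot: [-3.14, -0.001, 1.579]
ft_force: [1.3, 0.0, -0.1]
grip_width: 0.0853
clock: 42.08
position: [0.5973, -0.0462, 0.264]
eef_rot: [-3.14, -0.001, 1.578]
ft_force: [0.1, -0.4, 0.6]
grip_width: 0.0849
wrist hub_grip 0.58 [322. 226.] [ 0.5979 -0.0491  0.127 ]
at [ 0.5974 -0.045   0.2645] yaw 1.580 -> tool yaw 0.001 (or -6.282) then cm x -0.12 y 0.04 z 13.75 clock 42.2 j6 -0.27
```

Tongs are home: scene and side patches match the start with 0-pixel shift. Now grip the bar and turn +1.257 rad (CCW).

```bash
python3 -m handwheel '[{"x":-0.1,"y":0.04,"z":5,"yaw":0,"gripper":8.5},{"x":0,"y":0,"z":5,"yaw":0,"gripper":8.5},{"x":0,"y":0,"z":3.6,"yaw":0,"gripper":8.5},{"x":0,"y":0,"z":0,"yaw":0,"gripper":8.5}]' 30
python3 -m handwheel '[{"x":0,"y":0,"z":0,"yaw":0,"gripper":1},{"x":0,"y":0,"z":0,"yaw":0,"gripper":1},{"x":0,"y":0,"z":0,"yaw":0,"gripper":1},{"x":0,"y":0,"z":0,"yaw":0,"gripper":1},{"x":0,"y":0,"z":0,"yaw":0,"gripper":1}]' 30
python3 -m handwheel '[{"x":0,"y":0,"z":0,"yaw":-0.1,"gripper":1},{"x":0,"y":0,"z":0,"yaw":-0.15,"gripper":1},{"x":0,"y":0,"z":0,"yaw":-0.17,"gripper":1},{"x":0,"y":0,"z":0,"yaw":-0.17,"gripper":1},{"x":0,"y":0,"z":0,"yaw":-0.17,"gripper":1}]' 30
python3 -m handwheel '[{"x":0,"y":0,"z":0,"yaw":-0.17,"gripper":1},{"x":0,"y":0,"z":0,"yaw":-0.15,"gripper":1},{"x":0,"y":0,"z":0,"yaw":-0.11,"gripper":1},{"x":0,"y":0,"z":0,"yaw":-0.067,"gripper":1},{"x":0,"y":0,"z":0,"yaw":0,"gripper":1}]' 30
python3 - <<'E'
from h import *
plan([.5978,-.0462,.127],1.576+1.257)
cal=viewer.get_calibration('wrist');f=viewer.grab_frame('wrist');cv2.imwrite('pics/w26.png',f)
E
```

```text
clock: 42.68
position: [0.5957, -0.045, 0.126]
eef_rot: [-3.135, -0.002, 1.581]
ft_force: [0.7, 0.9, 0.2]
grip_width: 0.0851
clock: 43.3
position: [0.5975, -0.0474, 0.13]
eef_rot: [-3.141, 0.0, 1.579]
ft_force: [-5.0, 0.9, 6.1]
grip_width: 0.0133
clock: 43.92
position: [0.5978, -0.0473, 0.13]
eef_rot: [3.141, 0.0, 2.344]
ft_force: [-2.0, 1.6, 6.0]
grip_width: 0.0134
clock: 44.55
position: [0.598, -0.0471, 0.13]
eef_rot: [3.141, 0.0, 2.837]
ft_force: [-2.1, 2.0, 5.2]
grip_width: 0.0136
at [ 0.598  -0.0471  0.13  ] yaw 2.837 -> tool yaw 0.004 (or -6.280) then cm x 0.05 y 0.08 z 0.30 clock 44.5 j6 -1.53
```

```bash
python3 -m handwheel '[{"x":0,"y":0,"z":0,"yaw":0,"gripper":6},{"x":0,"y":0,"z":0,"yaw":0,"gripper":8.5},{"x":0,"y":0,"z":-2,"yaw":0,"gripper":8.5},{"x":0,"y":0,"z":-6,"yaw":0,"gripper":8.5},{"x":0,"y":0,"z":-6,"yaw":0,"gripper":8.5}]' 30
python3 -m handwheel '[{"x":0,"y":0,"z":0,"yaw":-0.18,"gripper":8.5},{"x":0,"y":0,"z":0,"yaw":-0.18,"gripper":8.5},{"x":0,"y":0,"z":0,"yaw":-0.18,"gripper":8.5},{"x":0,"y":0,"z":0,"yaw":-0.04,"gripper":8.5},{"x":0,"y":0,"z":0,"yaw":0,"gripper":8.5}]' 30
cat > bar.py <<'E'
from h import *
def bar(f,cal,z,c,rad,th):
    g=cv2.cvtColor(f,cv2.COLOR_BGR2GRAY);u,v=proj(cal,[*c,z]);m=np.zeros(g.shape,np.uint8);cv2.circle(m,(int(u),int(v)),rad,1,-1)
    n,l,s,ce=cv2.connectedComponentsWithStats(((g>th)&(m>0)).astype(np.uint8))
    i=1+s[1:,4].argmax();w=np.array([atz(cal,x,z)[:2] for x in np.argwhere(l==i)[:,::-1]])
    ev,V=np.linalg.eigh(np.cov(w.T));print('bar',w.mean(0).round(4),'deg',np.degrees(np.arctan2(V[1,1],V[0,1])).round(1),np.sqrt(ev*12).round(4))
E
python3 - <<'E'
from bar import *
cal=viewer.get_calibration('wrist');f=viewer.grab_frame('wrist');cv2.imwrite('pics/w27.png',f)
for t in ('blank_sector','green_sector','port'): pts('wrist',t,.074,cal)
bar(f,cal,.141,(.5978,-.0465),45,125)
for t,z in (('purge_grip',.12),('purge_pointer',.1),('purge_mark',.1)): pts('wrist',t,z,cal)
plan([.599,-.2375,.26],3.42-2*np.pi)
E
```

```text
clock: 45.22
position: [0.5977, -0.0474, 0.2698]
eef_rot: [-3.142, -0.002, 2.836]
ft_force: [0.7, -0.4, 0.1]
grip_width: 0.0856
clock: 45.85
position: [0.598, -0.0474, 0.2688]
eef_rot: [3.142, -0.0, -2.868]
ft_force: [1.4, -0.4, -0.6]
grip_width: 0.0846
wrist blank_sector 0.82 [426. 228.] [0.597  0.0381 0.074 ]
wrist port 0.77 [425. 227.] [0.5965 0.0365 0.074 ]
bar [ 0.5967 -0.0484] deg 162.6 [0.0131 0.0492]
wrist purge_pointer 0.78 [44. 86.] [ 0.5655 -0.249   0.1   ]
wrist purge_mark 0.47 [ 93. 180.] [ 0.62   -0.2102  0.1   ]
at [ 0.5981 -0.0473  0.2689] yaw -2.868 -> tool yaw -0.004 (or 6.279) then cm x 5.14 y -18.31 z 0.89 clock 46.2 j6 -2.11
```

Bar is at 162.6° (90.5 + 72 wanted). The blank sector and the port coincide to 2 mm. Now the purge knob.

```bash
python3 -m handwheel '[{"x":1.7,"y":-6,"z":0,"yaw":0,"gripper":8.5},{"x":1.7,"y":-6,"z":0,"yaw":0,"gripper":8.5},{"x":1.7,"y":-6.1,"z":0,"yaw":0,"gripper":8.5},{"x":0,"y":0,"z":0,"yaw":0,"gripper":8.5},{"x":0,"y":0,"z":0,"yaw":0,"gripper":8.5}]' 30
cat > kn.py <<'E'
from bar import *
import sys
def knob(name):
    cal=viewer.get_calibration('wrist');f=viewer.grab_frame('wrist');cv2.imwrite('pics/%s.png'%name,f)
    hsv=cv2.cvtColor(f,cv2.COLOR_BGR2HSV);H,S,V=[hsv[...,i] for i in range(3)]
    k=None
    for t,z in (('purge_grip',.12),('purge_pointer',.099),('purge_mark',.094)):
        r=pts('wrist',t,z,cal,1)
        if r and k is None: k=r[0][:2]
        elif r and k is not None: d=r[0][:2]-k;print('   rel knob %.1f deg %.1f mm'%(np.degrees(np.arctan2(d[1],d[0])),np.hypot(*d)*1000))
    for n,m,zz in (('yellow',(H>20)&(H<35)&(S>130)&(V>60),(.094,.099,.135)),('red',((H<6)|(H>174))&(S>130)&(V>60),(.092,))):
        nn,l,s,ce=cv2.connectedComponentsWithStats(m.astype(np.uint8))
        for i in range(1,nn):
            if s[i,4]>25: print(n,ce[i].round(0),s[i].tolist(),[atz(cal,ce[i],z)[:2].round(4) for z in zz])
    print('knob px',proj(cal,[.599,-.2375,.12]))
    return f,cal
E
python3 - <<'E'
from kn import *
f,cal=knob('w28')
plan([.599,-.2375,.12])
u,v=map(int,proj(cal,[.599,-.2375,.12]));cv2.imwrite('pics/w28c.png',cv2.resize(f[max(v-120,0):v+120,max(0,u-140):u+140],None,fx=2.5,fy=2.5));print(u,v)
E
```

```text
clock: 46.82
position: [0.5978, -0.2344, 0.2686]
eef_rot: [3.141, -0.0, -2.869]
ft_force: [1.3, 0.9, 0.4]
grip_width: 0.0851
wrist purge_grip 0.60 [313. 218.] [ 0.5987 -0.2406  0.12  ]
wrist purge_pointer 0.80 [310. 163.] [ 0.5672 -0.2524  0.099 ]
   rel knob -159.4 deg 33.7 mm
wrist purge_mark 0.67 [344. 249.] [ 0.6239 -0.2104  0.094 ]
   rel knob 50.2 deg 39.3 mm
yellow [313. 172.] [311, 167, 4, 12, 36] [array([ 0.574 , -0.2484]), array([ 0.5731, -0.2486]), array([ 0.5664, -0.2498])]
yellow [314. 208.] [310, 192, 10, 34, 235] [array([ 0.5992, -0.2401]), array([ 0.5979, -0.2404]), array([ 0.5882, -0.2426])]
red [349. 254.] [342, 246, 15, 18, 108] [array([ 0.6278, -0.2047])]
knob px [317.7575127  219.19694728]
at [ 0.5982 -0.2329  0.2692] yaw -2.865 -> tool yaw -0.000 (or -0.000) then cm x 0.05 y -0.46 z 14.92 clock 47.0 j6 -2.39
317 219
```

View pics/w28c.png

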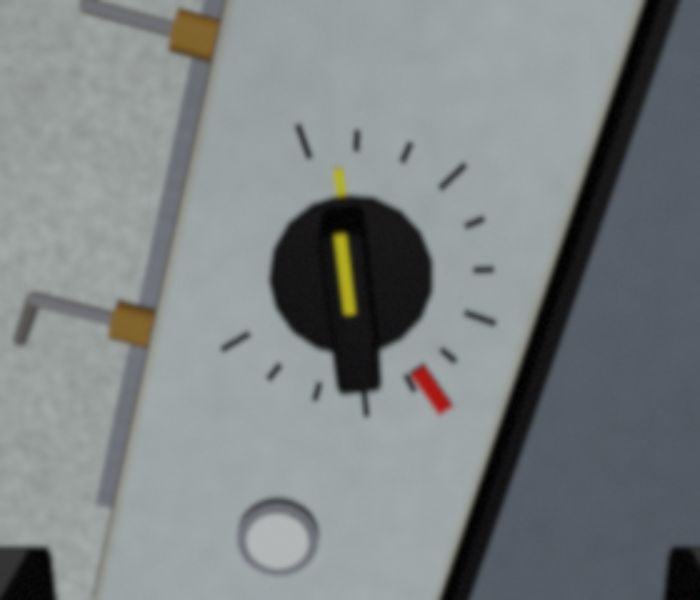

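Picture 16 (the last): knob centre at crop 351,274, yellow pointer end at 339,168 (running 344,195 to 339,168), red tab inner end at about 417,371. Computing angles.

Run:
```python
from h import *
cal=viewer.get_calibration('wrist')
W=lambda c,r,z: atz(cal,(177+c/2.5,99+r/2.5),z)[:2]
A=lambda d:(np.degrees(np.arctan2(d[1],d[0])).round(1),(np.hypot(*d)*1000).round(1))
for zc in (.096,.099):
    k=W(351,274,zc);print('k',k.round(4),'ptr',A(W(339,168,.094)-k),A(W(344,196,.096)-k),'tab in',A(W(416,371,.093)-k),'tab out',A(W(447,411,.093)-k))
print('bar line',A(W(340,233,.135)-W(350,315,.135)),'ptr line',A(W(339,168,.096)-W(344,196,.096)),'bar mid',W(345,274,.135).round(4))
```

```text
k [ 0.5991 -0.2367] ptr (np.float64(-157.9), np.float64(31.0)) (np.float64(-159.4), np.float64(23.2)) tab in (np.float64(47.9), np.float64(37.1)) tab out (np.float64(49.3), np.float64(53.5))
k [ 0.5983 -0.2369] ptr (np.float64(-157.7), np.float64(30.1)) (np.float64(-159.1), np.float64(22.3)) tab in (np.float64(47.2), np.float64(37.8)) tab out (np.float64(48.8), np.float64(54.2))
bar line (np.float64(-157.7), np.float64(21.8)) ptr line (np.float64(-154.4), np.float64(8.1)) bar mid [ 0.589  -0.2408]
```

```bash
python3 -m handwheel '[{"x":0,"y":0,"z":0,"yaw":-0.11,"gripper":8.5},{"x":-0.06,"y":-0.34,"z":5,"yaw":0,"gripper":8.5},{"x":0,"y":0,"z":5,"yaw":0,"gripper":8.5},{"x":0,"y":0,"z":4.8,"yaw":0,"gripper":8.5},{"x":0,"y":0,"z":0,"yaw":0,"gripper":8.5}]' 30
python3 -m handwheel '[{"x":0,"y":0,"z":0,"yaw":0,"gripper":0.8},{"x":0,"y":0,"z":0,"yaw":0,"gripper":0.8},{"x":0,"y":0,"z":0,"yaw":0,"gripper":0.8},{"x":0,"y":0,"z":0,"yaw":0,"gripper":0.8},{"x":0,"y":0,"z":0,"yaw":0,"gripper":0.8}]' 30
python3 -m handwheel '[{"x":0,"y":0,"z":0,"yaw":0,"gripper":0.8}]' 30
```

```text
clock: 47.65
position: [0.5974, -0.2347, 0.1171]
eef_rot: [3.134, -0.005, -2.756]
ft_force: [-0.0, 0.4, 0.9]
grip_width: 0.0848
clock: 48.28
position: [0.5998, -0.2366, 0.1222]
eef_rot: [3.141, 0.001, -2.757]
ft_force: [-2.8, 4.3, 6.5]
grip_width: 0.0116
clock: 48.4
position: [0.5998, -0.2365, 0.1222]
eef_rot: [3.141, 0.001, -2.757]
ft_force: [-2.4, 3.8, 6.0]
grip_width: 0.0115
```

Gripped well with low forces. Turn 2.68 rad clockwise (tool yaw +).

```bash
python3 -m handwheel '[{"x":0,"y":0.1,"z":0,"yaw":0.1,"gripper":0.8},{"x":0,"y":0,"z":0,"yaw":0.16,"gripper":0.8},{"x":0,"y":0,"z":0,"yaw":0.18,"gripper":0.8},{"x":0,"y":0,"z":0,"yaw":0.18,"gripper":0.8},{"x":0,"y":0,"z":0,"yaw":0.18,"gripper":0.8}]' 30
python3 -m handwheel '[{"x":0,"y":0,"z":0,"yaw":0.18,"gripper":0.8},{"x":0,"y":0,"z":0,"yaw":0.18,"gripper":0.8},{"x":0,"y":0,"z":0,"yaw":0.18,"gripper":0.8},{"x":0,"y":0,"z":0,"yaw":0.18,"gripper":0.8},{"x":0,"y":0,"z":0,"yaw":0.18,"gripper":0.8}]' 30
python3 -m handwheel '[{"x":0,"y":0,"z":0,"yaw":0.18,"gripper":0.8},{"x":0,"y":0,"z":0,"yaw":0.18,"gripper":0.8},{"x":0,"y":0,"z":0,"yaw":0.18,"gripper":0.8},{"x":0,"y":0,"z":0,"yaw":0.18,"gripper":0.8},{"x":0,"y":0,"z":0,"yaw":0.16,"gripper":0.8}]' 30
python3 -m handwheel '[{"x":0,"y":0,"z":0,"yaw":0.1,"gripper":0.8},{"x":0,"y":0,"z":0,"yaw":0,"gripper":0.8},{"x":0,"y":0,"z":0,"yaw":0,"gripper":0.8}]' 30
python3 - <<'E'
from kn import *
o=monitor.get_obs();print(o['eef_rot'],'deg',np.degrees(o['eef_rot'][2]),o['wrist_torque'])
cal=viewer.get_calibration('wrist');f=viewer.grab_frame('wrist');cv2.imwrite('pics/w29.png',f)
hsv=cv2.cvtColor(f,cv2.COLOR_BGR2HSV);H,S,V=[hsv[...,i] for i in range(3)]
k=o['position'][:2]
for n,m,z in (('yellow',(H>20)&(H<35)&(S>110)&(V>60),.096),('red',((H<6)|(H>174))&(S>120)&(V>60),.093)):
    nn,l,s,ce=cv2.connectedComponentsWithStats(m.astype(np.uint8))
    for i in range(1,nn):
        if s[i,4]>25: w=atz(cal,ce[i],z)[:2];d=w-k;print(n,ce[i].round(0),s[i].tolist(),'deg',np.degrees(np.arctan2(d[1],d[0])).round(1),'r',np.hypot(*d).round(4))
E
```

```text
clock: 49.02
position: [0.5997, -0.2374, 0.1222]
eef_rot: [-3.14, 0.002, 2.72]
ft_force: [-0.6, -1.7, 4.7]
grip_width: 0.0114
clock: 49.65
position: [0.5989, -0.2379, 0.1222]
eef_rot: [-3.141, 0.002, 1.82]
ft_force: [-4.2, -3.3, 4.7]
grip_width: 0.0116
clock: 50.28
position: [0.598, -0.2377, 0.1222]
eef_rot: [-3.141, 0.003, 0.94]
ft_force: [-7.6, -1.6, 7.4]
grip_width: 0.0113
clock: 50.65
position: [0.598, -0.2376, 0.1222]
eef_rot: [-3.141, 0.003, 0.845]
ft_force: [-6.7, -1.6, 8.0]
grip_width: 0.0117
[-3.14094755e+00  2.66467806e-03  8.45448147e-01] deg 48.440610612534705 [-0.22219403  1.20971449 -0.01808933]
yellow [321. 238.] [317, 228, 8, 21, 165] deg 46.3 r 0.0275
yellow [321. 329.] [315, 299, 12, 62, 739] deg -127.1 r 0.0127
red [318. 197.] [312, 176, 13, 42, 509] deg 48.3 r 0.0431
```

```bash
python3 -m handwheel '[{"x":0,"y":0,"z":0,"yaw":-0.024,"gripper":0.8},{"x":0,"y":0,"z":0,"yaw":0,"gripper":0.8},{"x":0,"y":0,"z":0,"yaw":0,"gripper":6},{"x":0,"y":0,"z":0,"yaw":0,"gripper":8.5},{"x":0,"y":0,"z":0,"yaw":0,"gripper":8.5}]' 30
python3 -m handwheel '[{"x":0,"y":0,"z":-2,"yaw":0,"gripper":8.5},{"x":0,"y":0,"z":-4,"yaw":0,"gripper":8.5},{"x":0,"y":0,"z":-4,"yaw":0,"gripper":8.5},{"x":0,"y":0,"z":-4,"yaw":0,"gripper":8.5},{"x":0,"y":0,"z":0,"yaw":0,"gripper":8.5}]' 30
python3 -m handwheel '[{"x":0,"y":0,"z":0,"yaw":0,"gripper":8.5}]' 30
python3 - <<'E'
from kn import *
cal=viewer.get_calibration('wrist');f=viewer.grab_frame('wrist');cv2.imwrite('pics/w30.png',f)
hsv=cv2.cvtColor(f,cv2.COLOR_BGR2HSV);H,S,V=[hsv[...,i] for i in range(3)]
# skirt: dark round blob
u,v=proj(cal,[.599,-.237,.099]);print('knob px',u,v)
for n,m in (('yellow',(H>20)&(H<35)&(S>110)&(V>60)),('red',((H<6)|(H>174))&(S>120)&(V>60)),('dark',V<45)):
    nn,l,s,ce=cv2.connectedComponentsWithStats(m.astype(np.uint8))
    for i in range(1,nn):
        if s[i,4]>25 and abs(ce[i][0]-u)<100 and abs(ce[i][1]-v)<100:
            print(n,ce[i].round(1),s[i].tolist())
            if n!='dark':
                q=np.argwhere(l==i)[:,::-1];z=.093 if n=='red' else (.096 if s[i,4]<120 else .135)
                print('  ends',q[q[:,1].argmin()],q[q[:,1].argmax()],atz(cal,ce[i],z).round(4))
k=f.copy();
for t,z in (('purge_grip',.12),('purge_pointer',.096),('purge_mark',.093)): pts('wrist',t,z,cal,2)
E
```

```text
clock: 51.32
position: [0.5996, -0.2364, 0.1208]
eef_rot: [-3.142, -0.0, 0.87]
ft_force: [-0.8, -0.3, -0.1]
grip_width: 0.0651
clock: 51.95
position: [0.6012, -0.2373, 0.2652]
eef_rot: [3.134, -0.001, 0.87]
ft_force: [0.7, -0.5, -0.8]
grip_width: 0.085
clock: 52.08
position: [0.5992, -0.2363, 0.2602]
eef_rot: [-3.141, 0.0, 0.87]
ft_force: [0.1, -0.1, -0.3]
grip_width: 0.0852
knob px 319.5824951623403 212.53061577682243
yellow [320.5 174.8] [319, 169, 4, 12, 45]
  ends [320 169] [319 180] [ 0.6164 -0.2174  0.096 ]
yellow [320.  212.8] [317, 196, 7, 35, 240]
  ends [318 196] [319 230] [ 0.6058 -0.2295  0.135 ]
red [320.5 151. ] [318, 140, 6, 23, 138]
  ends [318 140] [318 162] [ 0.6267 -0.2052  0.093 ]
dark [225.7 143.2] [0, 0, 416, 263, 3117]
dark [320.3 215.8] [288, 182, 65, 79, 3213]
wrist purge_grip 0.57 [322. 223.] [ 0.5994 -0.2393  0.12  ]
wrist purge_pointer 0.81 [320. 162.] [ 0.6217 -0.2105  0.096 ]
wrist purge_mark 0.60 [319. 165.] [ 0.6197 -0.2119  0.093 ]
```

Pointer and red tab are both at column 320.5, so they line up. Last check on the tongs, bystanders and port, then hand in.

Run:
```python
from h import *
for c,R in {'scene':dict(tongs=(395,440,205,265),jar=(398,425,186,216),spanner=(125,195,352,388),spare=(128,202,275,325),rack=(448,518,205,248),dish=(350,402,212,246)),'side':dict(tongs=(180,240,262,322),jar=(165,202,355,395),rack=(80,160,283,345))}.items():
    a=cv2.imread(f'pics/{c}0.png');b=viewer.grab_frame(c);cv2.imwrite(f'pics/{c}2.png',b)
    for n,(x0,x1,y0,y1) in R.items():
        r=cv2.matchTemplate(b[y0-6:y1+6,x0-6:x1+6],a[y0:y1,x0:x1],cv2.TM_CCOEFF_NORMED);_,m,_,l=cv2.minMaxLoc(r);print(c,n,round(m,3),np.array(l)-6)
    cal=viewer.get_calibration(c)
    for t in ('blank_sector','port','green_sector'): pts(c,t,.074,cal,2)
o=monitor.get_obs();print(o['clock'],np.round(o['ft_force'],1))
workorder.close_job()
```

```text
scene tongs 0.978 [0 0]
scene jar 0.996 [0 0]
scene spanner 0.999 [0 0]
scene spare 0.999 [0 0]
scene rack 0.999 [0 0]
scene dish 0.573 [0 0]
scene blank_sector 0.65 [378. 268.] [0.6053 0.038  0.074 ]
scene port 0.98 [375. 269.] [0.6026 0.0295 0.074 ]
scene green_sector 0.23 [311. 324.] [ 0.6194 -0.1996  0.074 ]
side tongs 0.984 [0 0]
side jar 1.0 [0 0]
side rack 1.0 [0 0]
side blank_sector 0.98 [271. 220.] [0.6044 0.0393 0.074 ]
side port 0.69 [274. 219.] [0.6012 0.0339 0.074 ]
52.675 [ 0.3 -0.3 -0.8]
the job is handed in; nothing more can be done
```

The job is handed in at 52.7 s, with every step done in the order asked.

What I did:
- **Carousel to green:** I turned it by its finger bar until the green sector was centred in the port.
- **Slugs:** three slugs were in the dish. I moved each with the tongs into its own green pocket, using pockets 1 to 3 from the −x side.
- **Tongs:** I set them back in the blue stand before turning the carousel again.
- **Carousel to blank and knob:** I turned it 1.257 rad to the white blank sector, then turned the purge knob clockwise to the red tab.

What the last checks showed:
- **Carousel:** the finger bar stood at 162.6°, against about 162.5° wanted. The blank sector and the port point came within 2 mm of each other in the wrist view. In the side and scene views they were 6–9 mm apart, which I put down to detector error.
- **Purge knob:** the pointer and the red tab were in the same image column, 320.5.
- **Tongs and bystanders:** the tongs, jar, spanner, spare carousel and vial rack all matched the start pictures with zero pixel shift. The gripper was clear of everything.
- **Dish:** the dish patch matched poorly (0.57). I expected that with its slugs gone and did not look further.

Two things could not be fully confirmed. I saw the slugs in their pockets before the last turn, but they are now under the cover. The grip width with a slug in the tongs read about 30 mm instead of 33 mm, though pictures and pixel checks showed the slugs held.

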